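# Reload the label printer and restock the spare-roll trough

## Robot

A 6-joint arm with a two-finger parallel gripper is mounted at the origin on the work surface; the furniture and walls round the work are solid. World frame = base frame: x ahead of the robot, y to its left, z up, the work surface at z = 0. Lengths are in mm, angles in rad, forces in N, time in s.
With the tool pointing down it reaches from about 275 to 1000 mm from the base axis. Payload 8.4 kg.
Tool frame: the origin (TCP) lies midway between the tips of the shut fingers; the grasp point (between the pads) lies 19 mm behind it; z points along the fingers, y is the line along which they close (so a half turn about z gives the same grasp; the last joint's range is limited). The gripper opens to 85 mm and grips with 20 to 120 N. Pads are 22 mm wide; open, the fingers measure 114 mm over their backs; the gripper's body (76 mm by 85 mm) begins 54 mm behind the grasp point. The pads swing forward as they close: fully open they stand 13 mm farther back than shut.
Start: joints at [-1.203, 0.353, 1.633, -0, 1.155, -0.002], TCP at [225.892, -582.753, 231.281] pointing down, gripper open.
Joint ranges: [-2.63, 2.63], [-0.92, 2.1], [0.06, 2.66], [-1.3, 4.44], [0, 2.69], [-3.02, 3.02]. Speed limits (rad/s): [2.22, 2.22, 2.79, 3.14, 3.14, 3.14].

## Interface

Orientations are given as [roll, pitch, yaw] about the fixed x, y, z axes, in that order (R = Rz(yaw) Ry(pitch) Rx(roll)).
In Python, from rig import r, imaging gives the robot as it stands. The module is installed in compiled form; this text tells all that it offers.
- The arm moves only by the tool arm_command, never from a script. Its argument "deltas" is a list of rows, each an object of numbers: "hand": the finger opening in mm, from 0 to 85.4; "tx", "ty", "tz": the shift along the tool's x, y, z in mm; "wx", "wy", "wz": the turn, a rotation vector about the tool's x, y, z in rad. A call has 1 to 8 rows; each row shifts and turns the commanded pose from where the row before left it, along the tool's axes as they then stand; what a row does not reach is not made up. A row lasts 1/8 s, in which the tool goes at most 62.5 mm and 10.7 degrees, less where a joint would pass 70% of its speed; a pose out of reach is approached as far as the arm can. A call with a gripper value outside its range is refused whole. The fingers move at their own pace and stop on an object; "squeeze" is the grip in N (left out, the last holds). Time passes only in rows, so rows that do not move let the fingers close. It gives the time, the measured TCP pose, the force, the opening and the grip force at its end, in the units of the state.
- r.sense(): the state, without advancing time (a new reading comes with each control period).
- imaging.grab_frame(name): name is "side" or "top" or "wrist"; returns a dict with "image" (384x512x3 uint8, red, green, blue), "mtx" (3x3 intrinsics, pixels), "D" ([k1, k2, p1, p2, k3] as OpenCV has them; the pictures are not rectified), "world_to_cam" (4x4, takes a point from world to camera coordinates). Camera axes: x right, y up, looking along -z (the intrinsics and any distortion apply to the point x, -y, -z); pixel columns grow to the right and rows downward; lengths in mm; the calibration is good to about 2 mm. A picture is of the moment at which its call begins. There is no depth.
- r.sign_off(): hands the job in; it is judged then, once.
The state is a dict: "clock": time; "qpos": joint angles; "qvel": joint speeds; "joint_efforts": joint torques, N m; "eef_pos": TCP position; "tcp_rot": TCP orientation; "contact_force": force on the tool from outside, world axes, zero at the start; "wrist_torque": the same for the moment, N m; "opening": opening from 0.0 (shut) to 1.0 (fully open); "grasp_force": force on a finger pad.
Only numpy, scipy, OpenCV 4.12 (cv2) and the standard library are available. Lean on these libraries where they do the work, as an engineer would, in place of code of your own. Each camera call takes 0.05 s, during which the arm holds its last target. There are 200 camera calls.

## Task

The label printer has run out: throw its empty cardboard core in the desk bin, lay the oldest spare roll (the one next to the trough's tall stop plate) in the printer's roll well and shut the lid. Then bring the older rolls left in the trough forward, the first of them up against the stop plate and any other close behind it, and lay every fresh roll standing on the desk on its side in the trough behind them. Leave the tape measure, mug and staples carton where they are.

Things in the scene. Friction and masses are not known exactly. Their poses are not given: they have to be found in the camera images.
- trough: fixed grey steel V-shaped trough for spare label rolls on a base plate 90 x 340 x 6 mm. Origin: centre of the plate's underside. The channel runs along its own y; walls slope 45 degrees, lips 36 mm up and 22 mm either side (3 mm narrower each side than a roll: fingers fit outside). A roll lying in it has its centre 51 mm up at own x = 0. Room for five rolls end to end
- trough_stop (a point): middle of the inner face of the trough's tall stop plate (58 mm wide, top 70 mm up), 51 mm up, at own y = -160 mm of the trough; axes as the trough's: its +y points along the channel to the tail end, where a low lip (top 38 mm up) stands 320 mm from this point
- printer: fixed grey label printer, 195 mm deep (own x), 104 mm wide (own y), rim 52 mm high, control panel at the front 61 mm. Origin: centre of its underside; its front with the label exit faces its own -x. The open roll well in the middle measures 120 mm in x by 72 mm in y, floor 3 mm up
- printer_seat (a point): centre of a full roll when seated in the printer's well, 34 mm above the desk; axes as the printer's; the roll's axis lies along y. Roll and core rest on two V saddles at the side walls (sloping 30 degrees, lips 17 mm before and behind, 15 mm above the desk), which leave the middle 38 mm of the well's width free for fingers. The well reaches 60 mm before and behind the seat, 36 mm to either side
- lid (a joint): hinge of the printer's lid with its clear window: 0 = shut, grows as it opens, about 1.7 when it stands open leaning back; stiff enough to stay where it is left, closes with under 3 N at its free edge
- lid_axis (a point): point on the lid's hinge line (along the printer's y) at the middle of the rear rim, 52 mm above the desk, 79 mm behind the seat (printer's +x); axes as the printer's. The lid, 104 mm wide, reaches 143 mm from the hinge; shut, it lies towards the printer's -x, a 6 mm panel with its top at 69 mm and a thin skirt down to the rim; opening swings its free edge up and back
- lid_edge (a point): point of the lid 140 mm from its hinge, at mid-width and mid-thickness of its free edge; moves with the lid
- core: empty brown cardboard core, cylinder 25 mm in diameter, 57 mm long, 15 g, that lies in the printer's well along the printer's y at the start, centre 19 mm above the desk; its origin is its centre, its z axis runs along its own axis
- desk_bin: fixed open dark steel desk bin, 100 x 100 mm, 48 mm high, wall 3 mm; origin: centre of its underside; for empty cores
- roll_first: oldest spare label roll, a plain white cylinder 50 mm in diameter and 57 mm long with a small dark bore at each end, 0.12 kg; at the start it lies in the trough nearest the stop plate; its origin is its centre, its z axis runs along the roll's own axis
- roll_second: older spare label roll, a plain white cylinder 50 mm in diameter and 57 mm long with a small dark bore at each end, 0.12 kg; at the start it lies in the trough as the second from the stop plate; its origin is its centre, its z axis runs along the roll's own axis
- roll_third: older spare label roll, a plain white cylinder 50 mm in diameter and 57 mm long with a small dark bore at each end, 0.12 kg; lies in the trough as the third from the stop plate; absent in some starts; its origin is its centre, its z axis runs along the roll's own axis
- fresh_1: fresh label roll, a plain white cylinder 50 mm in diameter and 57 mm long with a small dark bore at each end, 0.12 kg; at the start it stands upright on the desk beyond the trough; absent in some starts; its origin is its centre, its z axis runs along the roll's own axis
- fresh_2: fresh label roll, a plain white cylinder 50 mm in diameter and 57 mm long with a small dark bore at each end, 0.12 kg; at the start it stands upright on the desk beyond the trough; absent in some starts; its origin is its centre, its z axis runs along the roll's own axis
- fresh_3: fresh label roll, a plain white cylinder 50 mm in diameter and 57 mm long with a small dark bore at each end, 0.12 kg; at the start it stands upright on the desk beyond the trough; absent in some starts; its origin is its centre, its z axis runs along the roll's own axis
- tape_measure: yellow pocket tape measure, 35 x 78 x 64 mm, a bystander on the desk; origin: underside
- mug: white mug, 78 x 113 x 89 mm, a bystander on the desk; origin: underside
- staples: carton of staples, 38 x 64 x 22 mm, a bystander on the desk; origin: underside
There are look-alikes about, which are no part of the job. Leave any turquoise look-alike of the roll_second alone.

How it is judged:
By the outcome, as a careful person would: the job done as asked, in the order asked, and still so for the second after the job is handed in, with the robot touching nothing.
Of roll_third, fresh_1, fresh_2, fresh_3 only 3 to 4 are there at a start; the rules pass over those that are not, and their reading is None.
At some moment in a run one of fresh_1, fresh_2, fresh_3 may be knocked a few centimetres aside while the robot is not near it.
Once in a run the grip may slacken for a moment while it holds something.
It also fails if it takes over 208 s, if anything falls off the work surface, if the arm or the gripper's body presses on something with over 40 N, if the wrist force passes 120 N, or if a joint passes its speed limit or range.

## Working session

There is one attempt and no reset: what is moved stays moved. The work goes in short steps, Python scripts to look and compute and a tool call to move; the robot and the scene stay as the last step left them, time stands still between calls to the robot, and variables do not carry over. Pictures are saved under pics/ and viewed, at most 14 in all, crops included, and the job is handed in when it is done.

Besides the shell and the picture viewer there is one more tool, called after "Emit:" as name(argument=value, ...), one argument or row to a line, values as JSON. arm_command: Moves the arm, as the interface text tells. Its arguments: {"type":"object","properties":{"deltas":{"type":"array"},"squeeze":{"type":"number"}},"required":["deltas"]}

```bash
mkdir -p pics; ls; cat > h.py <<'E'
import numpy as np, cv2
from rig import r, imaging
def grab(n, fn=None):
    f=imaging.grab_frame(n)
    if fn: cv2.imwrite('pics/'+fn, f['image'][:,:,::-1])
    return f
def ray(f,u,v):
    p=cv2.undistortPoints(np.array([[[u,v]]],float),np.array(f['mtx']),np.array(f['D']))[0,0]
    T=np.array(f['world_to_cam']); R,t=T[:3,:3],T[:3,3]
    d=R.T@np.array([p[0],-p[1],-1.]); o=-R.T@t
    return o,d/np.linalg.norm(d)
def onz(f,u,v,z):
    o,d=ray(f,u,v); return o+d*(z-o[2])/d[2]
def proj(f,P):
    T=np.array(f['world_to_cam']); c=(T[:3,:3]@np.atleast_2d(P).T).T+T[:3,3]
    c=c*[1,-1,-1]
    return cv2.projectPoints(c.reshape(-1,1,3),np.zeros(3),np.zeros(3),np.array(f['mtx']),np.array(f['D']))[0][:,0]
def tri(rays):
    A=np.zeros((3,3));b=np.zeros(3)
    for o,d in rays:
        M=np.eye(3)-np.outer(d,d);A+=M;b+=M@o
    return np.linalg.solve(A,b)
E
python3 - <<'E'
from h import *
import pickle
fs={n:grab(n) for n in('top','side')}
pickle.dump(fs,open('f0.pkl','wb'))
for n in fs:
    cv2.imwrite(f'pics/{n}0.png',cv2.resize(fs[n]['image'][:,:,::-1],(800,600),interpolation=cv2.INTER_CUBIC))
    T=fs[n]['world_to_cam'];print(n,-T[:3,:3].T@T[:3,3],T[:3,:3].round(2).tolist())
print(r.sense())
E
```

```text
pics
top [ 392.95666846  -69.08096099 1150.78804259] [[-0.01, -1.0, -0.02], [1.0, -0.01, 0.08], [-0.08, -0.02, 1.0]]
side [ 365.02186612 -935.11852747  849.83968978] [[0.99, -0.16, -0.02], [0.12, 0.65, 0.75], [-0.11, -0.74, 0.66]]
{'clock': 0.1, 'qpos': array([-1.20338056e+00,  3.53571432e-01,  1.63407154e+00,  2.69360014e-05,
        1.15520626e+00, -2.41420499e-03]), 'qvel': array([ 0.00059228, -0.00159044, -0.00196066,  0.0006776 ,  0.00092045,
        0.00033367]), 'joint_efforts': array([ 1.32182482e-03, -6.06355548e+01, -3.42818499e+01,  5.22542905e-05,
        3.86002226e-03, -6.19543712e-06]), 'eef_pos': array([ 225.75350765, -582.33615071,  230.63637551]), 'tcp_rot': array([-3.14033614e+00, -2.76630339e-05,  3.69819067e-01]), 'contact_force': array([ 0.32157382, -0.5673372 , -0.45773846]), 'wrist_torque': array([ 0.01004672, -0.05578205,  0.02155676]), 'grasp_force': 0.0, 'opening': 1.0027720927572181}
```

View pics/top0.png

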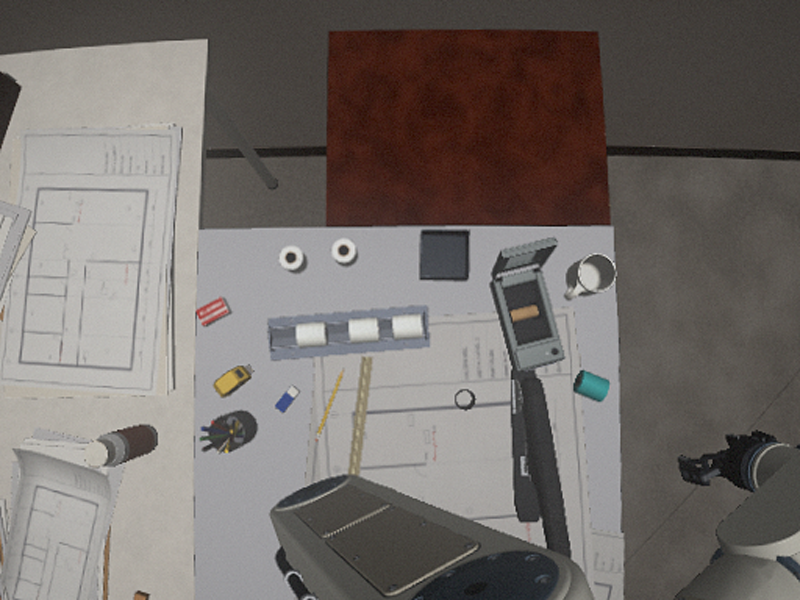

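View pics/side0.png

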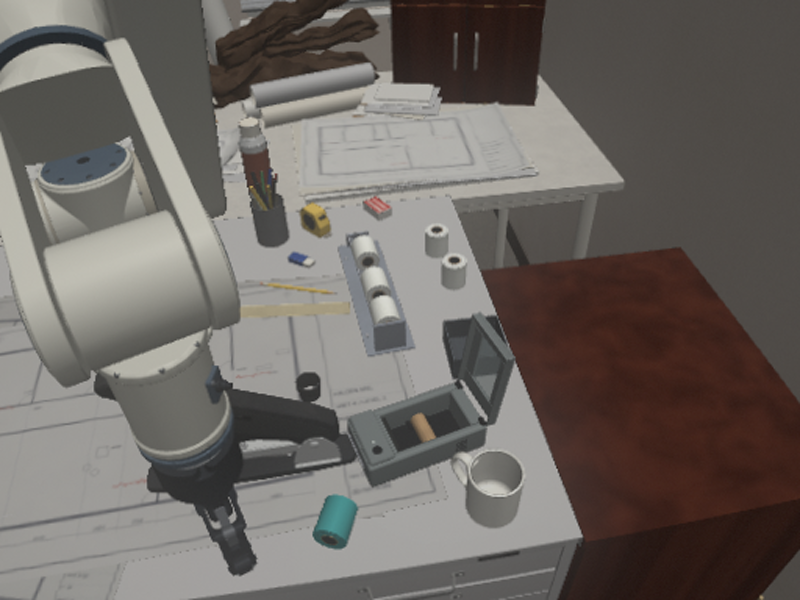

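Top view (800 scale): trough (348,332), with white rolls at (408,326), (363,330) and (311,334). The tall stop plate is at the right end (side view 390,330), so the roll at (408,326) is roll_first. Fresh rolls stand at (291,258) and (343,250). The core is at (524,313) in the printer and the bin is at (444,255). The turquoise look-alike at (591,385) stays untouched. Next I'll measure and confirm with one crop.

```bash
python3 - <<'E'
from h import *
import pickle
fs=pickle.load(open('f0.pkl','rb'))
f=fs['top'];im=f['image'];
g=im.min(2).astype(int); sat=im.max(2).astype(int)-g
print(im[205,261],im[211,232],im[213,200],im[165,187],im[190,300],im[145,250])
def blob(f,u,v,thr=205,rad=24):
    im=f['image'];m=(im.min(2)>thr).astype(np.uint8)
    M=np.zeros_like(m);M[max(v-rad,0):v+rad,max(u-rad,0):u+rad]=1;m*=M
    n,l,s,c=cv2.connectedComponentsWithStats(m)
    k=1+np.argmax(s[1:,4]);return c[k],s[k],cv2.minAreaRect(cv2.findNonZero((l==k).astype(np.uint8)))
for u,v in((261,209),(232,211),(199,214),(186,165),(220,160)):
    c,s,R=blob(f,u,v);print((u,v),c.round(1),s,np.round(R[1],1),round(R[2],1),'z51',onz(f,*c,51).round(1),'z57',onz(f,*c,57).round(1))
# core
hsv=cv2.cvtColor(im,cv2.COLOR_RGB2HSV)
m=((hsv[:,:,0]<20)&(hsv[:,:,1]>90)&(hsv[:,:,2]>110)).astype(np.uint8);m[:180]=0;m[:,:315]=0;m[225:]=0;m[:,360:]=0
pts=cv2.findNonZero(m);R=cv2.minAreaRect(pts);print('core',R,onz(f,*R[0],25).round(1))
c=cv2.resize(im[140:245,165:405,::-1],None,fx=3.33,fy=3.33,interpolation=cv2.INTER_CUBIC)
cv2.imwrite('pics/c1.png',c)
E
```

```text
[212 215 210] [212 215 210] [206 211 207] [58 57 59] [167 165 168] [128 128 132]
(261, 209) [259.7 207.2] [252 204  18   8 109] [17.  7.] 0.0 z51 [453.2 -79.7  51. ] z57 [452.8 -79.7  57. ]
(232, 211) [231.8 209.5] [224 206  18   8 110] [ 6.9 17.1] 84.3 z51 [446.4   8.9  51. ] z57 [446.1   8.5  57. ]
(199, 214) [197.3 212.5] [190 209  17   8 102] [ 7. 16.] 90.0 z51 [437.8 118.5  51. ] z57 [437.6 117.4  57. ]
(186, 165) [185.5 164.3] [179 158  14  14  69] [13.1 12.7] 11.3 z51 [593.2 158.   51. ] z57 [592.1 156.8  57. ]
(220, 160) [219.6 159.6] [213 153  14  14  78] [13. 13.] 90.0 z51 [606.9  47.7  51. ] z57 [605.8  47.   57. ]
core ((335.35296630859375, 199.91180419921875), (6.305926322937012, 16.73495864868164), 75.96376037597656) [ 476.4 -326.    25. ]
```

View pics/c1.png

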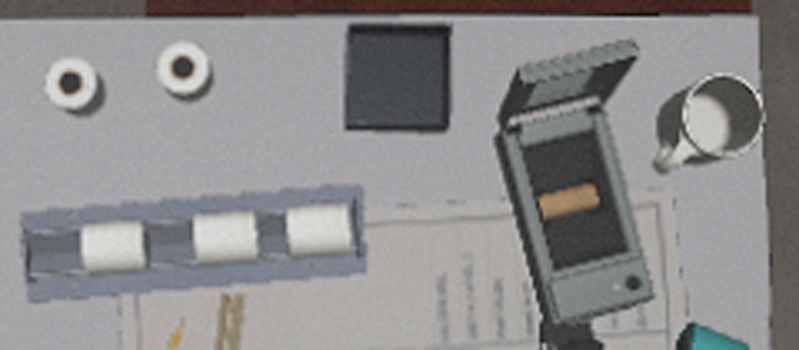

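The crop confirms it: roll_first at crop (320,229) lies beside the stop plate. The fresh rolls are at (71,83) and (183,68), the core at (569,202) and the bin at (398,78). Next, a planner helper and the wrist camera's offset.

```bash
cat >> h.py <<'E'
from scipy.spatial.transform import Rotation as Ro
def down(yaw,tilt=0): # tool down, then tilted about tool y by tilt
    return Ro.from_euler('xyz',[np.pi,0,yaw])*Ro.from_rotvec([0,tilt,0])
def pose():
    s=r.sense(); return s['eef_pos'],Ro.from_euler('xyz',s['tcp_rot'])
def plan(*wps, start=None):
    """wps: (pos, Rotation[, step]) -> equal rows printed; returns end"""
    p,R=start or pose(); 
    for w in wps:
        P,Q=np.array(w[0],float),w[1]; step=w[2] if len(w)>2 else 58
        rv=(R.inv()*Q).as_rotvec(); n=int(max(np.ceil(np.linalg.norm(P-p)/step),np.ceil(np.linalg.norm(rv)/.18),1))
        # turn evenly; shift expressed in running tool axes
        c=R; out=[]
        for i in range(n):
            t=c.inv().apply((P-p)/n); out.append(np.r_[t,rv/n]); c=c*Ro.from_rotvec(rv/n)
        print('to',P.round(1),'rows',n)
        if np.linalg.norm(rv)<.01: print('  each',np.r_[out[0][:3].round(1)])
        else:
            for o in out: print('  ',o[:3].round(1),o[3:].round(3))
        p,R=P,Q
    return p,R
E
python3 - <<'E'
from h import *
f=grab('wrist');T=f['world_to_cam'];o=-T[:3,:3].T@T[:3,3];p,R=pose()
print('cam in tool',R.inv().apply(o-p).round(1),'view dir in tool',R.inv().apply(-T[2,:3]).round(2),'right',R.inv().apply(T[0,:3]).round(2),f['mtx'].round(0).tolist())
plan(([380,-230,400],down(1.7)))
E
```

```text
cam in tool [  73.     0.2 -143.3] view dir in tool [-0.29  0.    0.96] right [-0.  1. -0.] [[317.0, 0.0, 262.0], [0.0, 317.0, 192.0], [0.0, 0.0, 1.0]]
to [ 380. -230.  400.] rows 8
   [ 33.9 -34.1 -21.1] [-0.    -0.    -0.166]
   [ 39.1 -28.  -21.1] [-0.    -0.    -0.166]
   [ 43.2 -21.2 -21.1] [-0.    -0.    -0.166]
   [ 46.1 -13.7 -21.1] [-0.    -0.    -0.166]
   [ 47.7  -5.9 -21.1] [-0.    -0.    -0.166]
   [ 48.    2.1 -21.2] [-0.    -0.    -0.166]
   [ 47.   10.  -21.2] [-0.    -0.    -0.166]
   [ 44.7  17.6 -21.2] [-0.    -0.    -0.166]
```

```bash
python3 - <<'E'
from h import *
plan(([470,-230,320],down(1.7)))
E
```

```text
to [ 470. -230.  320.] rows 8
   [ 44.4 -30.1 -11.1] [-0.    -0.    -0.166]
   [ 48.7 -22.3 -11.1] [-0.    -0.    -0.166]
   [ 51.8 -13.9 -11.1] [-0.    -0.    -0.166]
   [ 53.4  -5.2 -11.1] [-0.    -0.    -0.166]
   [ 53.5   3.7 -11.2] [-0.    -0.    -0.166]
   [ 52.1  12.5 -11.2] [-0.    -0.    -0.166]
   [ 49.3  21.  -11.2] [-0.    -0.    -0.166]
   [ 45.2  28.9 -11.2] [-0.    -0.    -0.166]
```

Emit:
arm_command(
  deltas=[
    {"tx":44,"ty":-30,"tz":-11,"wz":-0.166},
    {"tx":49,"ty":-22,"tz":-11,"wz":-0.166},
    {"tx":52,"ty":-14,"tz":-11,"wz":-0.166},
    {"tx":53,"ty":-5,"tz":-11,"wz":-0.166},
    {"tx":53,"ty":4,"tz":-11,"wz":-0.166},
    {"tx":52,"ty":12,"tz":-11,"wz":-0.166},
    {"tx":49,"ty":21,"tz":-11,"wz":-0.166},
    {"tx":45,"ty":29,"tz":-11,"wz":-0.166},
  ],
)

```text
schema error: expected keys hand, tx, ty, tz, wx, wy, wz
```

Emit:
arm_command(
  deltas=[
    {"hand":50},
    {"tx":0},
  ],
)

```text
schema error: expected keys hand, tx, ty, tz, wx, wy, wz
```

```bash
python3 - <<'E'
from h import *
import pickle
s=r.sense();print(s['clock'],s['eef_pos'],s['tcp_rot'],s['qpos'].round(2))
f=grab('wrist','w1.png');pickle.dump(f,open('w1.pkl','wb'))
cv2.imwrite('pics/w1b.png',cv2.resize(f['image'][:,:,::-1],(800,600),interpolation=cv2.INTER_CUBIC))
E
```

```text
0.15 [ 225.76914011 -582.4111132   230.70970123] [-3.14049468e+00 -2.56360460e-05  3.69788651e-01] [-1.2   0.35  1.63  0.    1.16 -0.  ]
```

View pics/w1b.png

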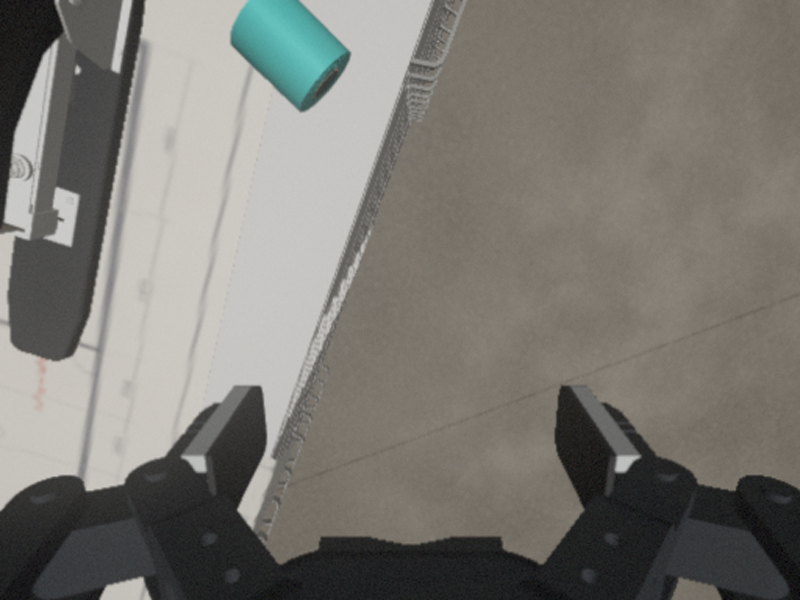

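The wrist view shows only the fingers and the turquoise look-alike at (290,50). The call was refused because every row needs all the keys.

```bash
cat >> h.py <<'E'
E
python3 - <<'E'
import re
s=open('h.py').read()
# print rows as ready-made text
s=s.replace("""        if np.linalg.norm(rv)<.01: print('  each',np.r_[out[0][:3].round(1)])
        else:
            for o in out: print('  ',o[:3].round(1),o[3:].round(3))
""","""        for o in (out[:1] if np.linalg.norm(rv)<.01 else out): print('  ',o[:3].round(1),o[3:].round(3))
""")
open('h.py','w').write(s)
E
python3 - <<'E'
from h import *
plan(([460,-330,320],down(1.82)))
E
```

```text
to [ 460. -330.  320.] rows 9
   [ 34.4 -16.8  -9.9] [-0.    -0.    -0.161]
   [ 36.6 -11.   -9.9] [-0.    -0.    -0.161]
   [37.9 -5.  -9.9] [-0.    -0.    -0.161]
   [38.2  1.2 -9.9] [-0.    -0.    -0.161]
   [37.6  7.3 -9.9] [-0.    -0.    -0.161]
   [35.9 13.2 -9.9] [-0.    -0.    -0.161]
   [33.3 18.8 -9.9] [-0.    -0.    -0.161]
   [29.9 23.9 -9.9] [-0.    -0.    -0.161]
   [25.7 28.4 -9.9] [-0.    -0.    -0.161]
```

Emit:
arm_command(
  deltas=[
    {"hand":60,"tx":34,"ty":-17,"tz":-10,"wx":0,"wy":0,"wz":-0.161},
    {"hand":60,"tx":37,"ty":-11,"tz":-10,"wx":0,"wy":0,"wz":-0.161},
    {"hand":60,"tx":38,"ty":-5,"tz":-10,"wx":0,"wy":0,"wz":-0.161},
    {"hand":60,"tx":38,"ty":1,"tz":-10,"wx":0,"wy":0,"wz":-0.161},
    {"hand":60,"tx":38,"ty":7,"tz":-10,"wx":0,"wy":0,"wz":-0.161},
    {"hand":60,"tx":36,"ty":13,"tz":-10,"wx":0,"wy":0,"wz":-0.161},
    {"hand":60,"tx":33,"ty":19,"tz":-10,"wx":0,"wy":0,"wz":-0.161},
    {"hand":60,"tx":30,"ty":24,"tz":-10,"wx":0,"wy":0,"wz":-0.161},
  ],
)

```text
clock: 1.2
eef_pos: [434.5, -356.7, 311.5]
tcp_rot: [-3.142, -0.0, 1.663]
contact_force: [0.1, -1.0, -0.3]
opening: 0.702
grasp_force: 0.0
```

Emit:
arm_command(
  deltas=[
    {"hand":60,"tx":26,"ty":28,"tz":-10,"wx":0,"wy":0,"wz":-0.161},
    {"hand":60,"tx":0,"ty":0,"tz":0,"wx":0,"wy":0,"wz":0},
    {"hand":60,"tx":0,"ty":0,"tz":0,"wx":0,"wy":0,"wz":0},
  ],
)

```text
clock: 1.58
eef_pos: [459.0, -329.6, 321.0]
tcp_rot: [-3.141, -0.0, 1.817]
contact_force: [0.0, -0.1, -0.6]
opening: 0.701
grasp_force: 0.0
```

```bash
python3 - <<'E'
from h import *
import pickle
s=r.sense();print(s['clock'],s['eef_pos'],s['tcp_rot'],s['qpos'].round(2),s['opening'],s['contact_force'])
f=grab('wrist');pickle.dump(f,open('w1.pkl','wb'))
cv2.imwrite('pics/w1c.png',cv2.resize(f['image'][:,:,::-1],(800,600),interpolation=cv2.INTER_CUBIC))
E
```

```text
1.575 [ 459.04415229 -329.57250039  320.95047442] [-3.14089312e+00 -1.35771731e-04  1.81747004e+00] [-0.63  0.19  1.66 -0.    1.3  -0.87] 0.7006169498279202 [ 0.0072174  -0.13646643 -0.63226186]
```

View pics/w1c.png

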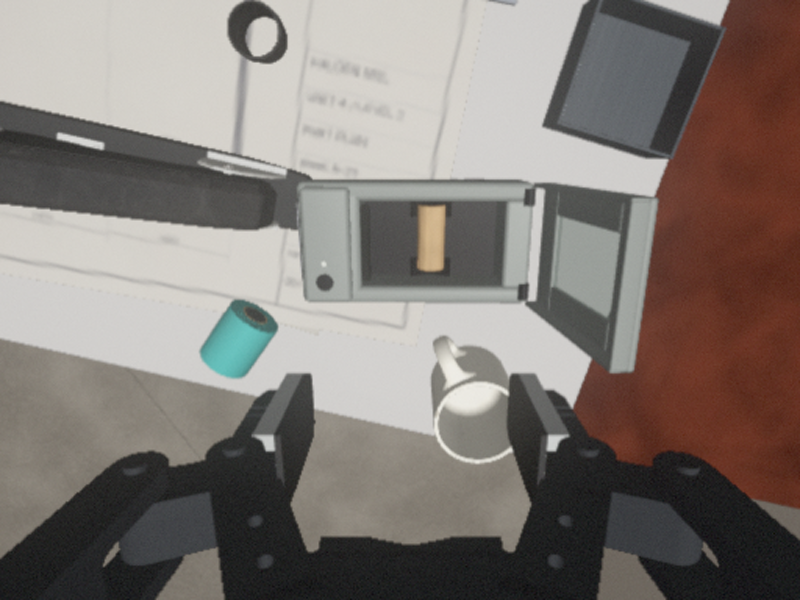

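Wrist view: the printer's well spans (361,201) to (504,288), the core is centred at (431,238), and the bin rim corners are at (722,30), (672,157) and (545,127). The lid stands open on the right and the mug is at (478,410).

```bash
python3 - <<'E'
from h import *
import pickle
f=pickle.load(open('w1.pkl','rb'));im=f['image'];k=.64
W=np.array([onz(f,u*k,v*k,52) for u,v in((361,201),(504,201),(503,288),(361,288))]);print('well',W.round(1).tolist(),W.mean(0).round(1))
print('sides',[np.linalg.norm(W[i]-W[(i+1)%4]).round(1) for i in range(4)],'yaw',[np.arctan2(*(W[b]-W[a])[[1,0]]).round(3) for a,b in((0,1),(3,2))])
O=np.array([onz(f,u*k,v*k,52) for u,v in((302,184),(530,182),(527,300),(305,300))]);print('outer',O.round(1).tolist())
B=np.array([onz(f,u*k,v*k,48) for u,v in((722,30),(672,157),(545,127))]);print('bin',B.round(1).tolist(),(B[0]+B[2])/2)
hsv=cv2.cvtColor(im,cv2.COLOR_RGB2HSV)
m=((hsv[:,:,0]<20)&(hsv[:,:,1]>70)&(hsv[:,:,2]>90)).astype(np.uint8);m[:120]=0;m[185:]=0;m[:,:255]=0;m[:,300:]=0
R=cv2.minAreaRect(cv2.findNonZero(m));print('core',R,onz(f,*R[0],25))
for p in cv2.boxPoints(R): print(onz(f,*p,19+6).round(1))
f=pickle.load(open('f0.pkl','rb'))['top']
R=(335.35,199.9);print(onz(f,*R,25))
E
```

```text
well [[410.8, -307.0, 52.0], [524.5, -278.4, 52.0], [545.6, -349.3, 52.0], [426.8, -379.3, 52.0]] [ 477.  -328.5   52. ]
sides [np.float64(117.3), np.float64(74.0), np.float64(122.5), np.float64(74.0)] yaw [np.float64(0.247), np.float64(0.247)]
outer [[361.3, -305.4, 52.0], [540.5, -258.7, 52.0], [569.1, -354.6, 52.0], [381.9, -401.7, 52.0]]
bin [[647.6, -116.0, 48.0], [646.8, -211.7, 48.0], [539.8, -215.1, 48.0]] [ 593.71160032 -165.58950173   48.        ]
core ((275.5, 152.0), (42.0, 17.0), 90.0) [ 475.90779521 -326.39917245   25.        ]
[ 457.3 -301.3   25. ]
[ 479.8 -295.6   25. ]
[ 495.3 -352.5   25. ]
[ 471.9 -358.4   25. ]
[ 476.44682564 -326.03350105   25.        ]
```

Emit:
arm_command(
  deltas=[
    {"hand":55,"tx":-1,"ty":17,"tz":30,"wx":0,"wy":0,"wz":0},
    {"hand":55,"tx":0,"ty":0,"tz":55,"wx":0,"wy":0,"wz":0},
    {"hand":55,"tx":0,"ty":0,"tz":55,"wx":0,"wy":0,"wz":0},
    {"hand":55,"tx":0,"ty":0,"tz":55,"wx":0,"wy":0,"wz":0},
    {"hand":55,"tx":0,"ty":0,"tz":50,"wx":0,"wy":0,"wz":0},
    {"hand":55,"tx":0,"ty":0,"tz":30,"wx":0,"wy":0,"wz":0},
    {"hand":55,"tx":0,"ty":0,"tz":0,"wx":0,"wy":0,"wz":0},
    {"hand":55,"tx":0,"ty":0,"tz":0,"wx":0,"wy":0,"wz":0},
  ],
)

```text
clock: 2.62
eef_pos: [476.4, -327.2, 47.3]
tcp_rot: [3.141, 0.001, 1.817]
contact_force: [0.2, -0.3, -0.6]
opening: 0.641
grasp_force: 0.0
```

```bash
python3 - <<'E'
from h import *
import pickle
f=grab('wrist');cv2.imwrite('pics/w2.png',f['image'][:,:,::-1])
im=f['image']
hsv=cv2.cvtColor(im,cv2.COLOR_RGB2HSV)
m=((hsv[:,:,0]<20)&(hsv[:,:,1]>70)&(hsv[:,:,2]>90)).astype(np.uint8)
n,l,s,c=cv2.connectedComponentsWithStats(m)
for i in range(1,n):
    if s[i,4]>300:
        R=cv2.minAreaRect(cv2.findNonZero((l==i).astype(np.uint8)));print(s[i],R,onz(f,*R[0],25))
print(pose()[0])
E
```

```text
[ 242  181   45  100 4146] ((264.0, 230.5), (99.0, 44.0), 90.0) [ 476.60612577 -326.7186074    25.        ]
[ 476.81376292 -327.29162745   47.76611195]
```

View pics/w2.png

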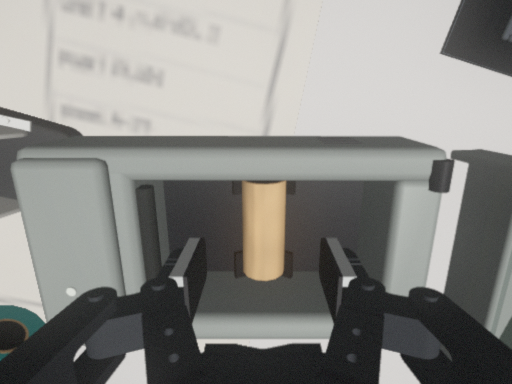

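The core is centred between the fingers at (264,230), so I'll descend and grip.

Emit:
arm_command(
  deltas=[
    {"hand":50,"tx":0,"ty":0,"tz":20,"wx":0,"wy":0,"wz":0},
    {"hand":50,"tx":0,"ty":0,"tz":19,"wx":0,"wy":0,"wz":0},
    {"hand":50,"tx":0,"ty":0,"tz":0,"wx":0,"wy":0,"wz":0},
    {"hand":15,"tx":0,"ty":0,"tz":0,"wx":0,"wy":0,"wz":0},
    {"hand":15,"tx":0,"ty":0,"tz":0,"wx":0,"wy":0,"wz":0},
    {"hand":15,"tx":0,"ty":0,"tz":0,"wx":0,"wy":0,"wz":0},
    {"hand":15,"tx":0,"ty":0,"tz":0,"wx":0,"wy":0,"wz":0},
    {"hand":15,"tx":0,"ty":0,"tz":0,"wx":0,"wy":0,"wz":0},
  ],
  squeeze=30,
)

```text
clock: 3.68
eef_pos: [476.7, -326.5, 8.0]
tcp_rot: [3.141, 0.001, 1.819]
contact_force: [-0.3, 0.6, 6.1]
opening: 0.275
grasp_force: 30.5
```

```bash
python3 - <<'E'
from h import *
p,R=pose();print(p,r.sense()['opening'],r.sense()['grasp_force'])
e=plan((p+[0,0,130],R),([592,-165,138],down(1.7)),([592,-165,75],down(1.7)))
E
```

```text
[ 476.70195627 -326.51378855    7.99712833] 0.2745796643328348 30.473577976226807
to [ 476.7 -326.5  138. ] rows 3
   [ -0.    0.  -43.3] [0. 0. 0.]
to [ 592. -165.  138.] rows 4
   [32.1 37.9  0. ] [0.   0.   0.03]
   [33.2 36.9  0. ] [0.   0.   0.03]
   [34.3 35.9  0. ] [0.   0.   0.03]
   [35.3 34.9 -0. ] [0.   0.   0.03]
to [ 592. -165.   75.] rows 2
   [ 0.  -0.  31.5] [0. 0. 0.]
```

Emit:
arm_command(
  deltas=[
    {"hand":15,"tx":0,"ty":0,"tz":-43,"wx":0,"wy":0,"wz":0},
    {"hand":15,"tx":0,"ty":0,"tz":-43,"wx":0,"wy":0,"wz":0},
    {"hand":15,"tx":0,"ty":0,"tz":-44,"wx":0,"wy":0,"wz":0},
    {"hand":15,"tx":54,"ty":14,"tz":0,"wx":0,"wy":0,"wz":0},
    {"hand":15,"tx":54,"ty":14,"tz":0,"wx":0,"wy":0,"wz":0},
    {"hand":15,"tx":53,"ty":13,"tz":0,"wx":0,"wy":0,"wz":0},
    {"hand":15,"tx":-16,"ty":55,"tz":0,"wx":0,"wy":0,"wz":0},
    {"hand":15,"tx":-17,"ty":56,"tz":0,"wx":0,"wy":0,"wz":0},
  ],
)

```text
clock: 4.68
eef_pos: [593.2, -163.9, 137.7]
tcp_rot: [3.141, 0.0, 1.82]
contact_force: [0.1, -1.2, -0.5]
opening: 0.278
grasp_force: 30.0
```

Emit:
arm_command(
  deltas=[
    {"hand":15,"tx":0,"ty":0,"tz":40,"wx":0,"wy":0,"wz":0},
    {"hand":15,"tx":0,"ty":0,"tz":40,"wx":0,"wy":0,"wz":0},
    {"hand":15,"tx":0,"ty":0,"tz":0,"wx":0,"wy":0,"wz":0},
  ],
)

```text
clock: 5.05
eef_pos: [589.6, -164.1, 54.5]
tcp_rot: [-3.136, -0.003, 1.819]
contact_force: [-0.3, -0.4, -1.1]
opening: 0.276
grasp_force: 30.0
```

```bash
python3 - <<'E'
from h import *
f=grab('wrist','w3.png');print(pose()[0])
E
```

```text
[ 591.13373697 -164.56503521   56.56168422]
```

View pics/w3.png

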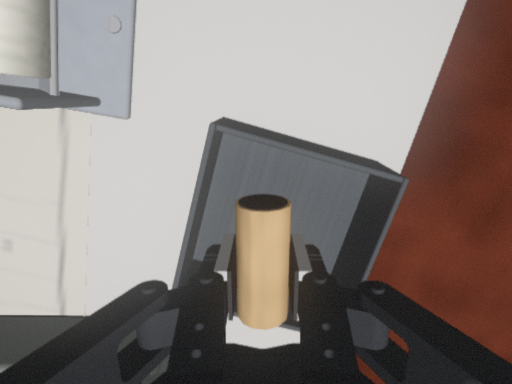

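The core hangs over the bin's cavity (bin rim from (215,122) to (405,180)). I'll lower it and release.

Emit:
arm_command(
  deltas=[
    {"hand":15,"tx":0,"ty":0,"tz":24,"wx":0,"wy":0,"wz":0},
    {"hand":15,"tx":0,"ty":0,"tz":0,"wx":0,"wy":0,"wz":0},
    {"hand":45,"tx":0,"ty":0,"tz":0,"wx":0,"wy":0,"wz":0},
    {"hand":45,"tx":0,"ty":0,"tz":0,"wx":0,"wy":0,"wz":0},
    {"hand":45,"tx":0,"ty":0,"tz":0,"wx":0,"wy":0,"wz":0},
    {"hand":45,"tx":0,"ty":0,"tz":-50,"wx":0,"wy":0,"wz":0},
    {"hand":60,"tx":0,"ty":0,"tz":-60,"wx":0,"wy":0,"wz":0},
    {"hand":75,"tx":0,"ty":0,"tz":-60,"wx":0,"wy":0,"wz":0},
  ],
)

```text
clock: 6.1
eef_pos: [591.9, -164.7, 205.3]
tcp_rot: [-3.141, -0.0, 1.819]
contact_force: [0.8, -0.4, -0.3]
opening: 0.878
grasp_force: 0.0
```

```bash
python3 - <<'E'
from h import *
print(pose()[0]);plan(([430,-10,300],down(1.648)))
E
```

```text
[ 591.86418293 -164.73590819  205.27772988]
to [430. -10. 300.] rows 5
   [ 37.9 -23.8 -18.9] [-0.    -0.     0.034]
   [ 37.1 -25.1 -18.9] [-0.    -0.     0.034]
   [ 36.2 -26.3 -18.9] [-0.    -0.     0.034]
   [ 35.3 -27.5 -18.9] [-0.    -0.     0.034]
   [ 34.4 -28.7 -18.9] [-0.    -0.     0.034]
```

Emit:
arm_command(
  deltas=[
    {"hand":75,"tx":38,"ty":-24,"tz":-19,"wx":0,"wy":0,"wz":0.034},
    {"hand":75,"tx":37,"ty":-25,"tz":-19,"wx":0,"wy":0,"wz":0.034},
    {"hand":75,"tx":36,"ty":-26,"tz":-19,"wx":0,"wy":0,"wz":0.034},
    {"hand":75,"tx":35,"ty":-28,"tz":-19,"wx":0,"wy":0,"wz":0.034},
    {"hand":75,"tx":34,"ty":-29,"tz":-19,"wx":0,"wy":0,"wz":0.034},
    {"hand":75,"tx":0,"ty":0,"tz":0,"wx":0,"wy":0,"wz":0},
    {"hand":75,"tx":0,"ty":0,"tz":0,"wx":0,"wy":0,"wz":0},
  ],
)

```text
clock: 6.98
eef_pos: [430.2, -11.3, 298.6]
tcp_rot: [3.14, 0.0, 1.65]
contact_force: [0.1, 0.3, 0.3]
opening: 0.88
grasp_force: 0.0
```

```bash
python3 - <<'E'
from h import *
import pickle
f=grab('wrist');pickle.dump(f,open('w4.pkl','wb'))
cv2.imwrite('pics/w4.png',cv2.resize(f['image'][:,:,::-1],(800,600),interpolation=cv2.INTER_CUBIC));print(pose()[0])
E
```

```text
[430.22629793 -11.54003007 298.19662484]
```

View pics/w4.png

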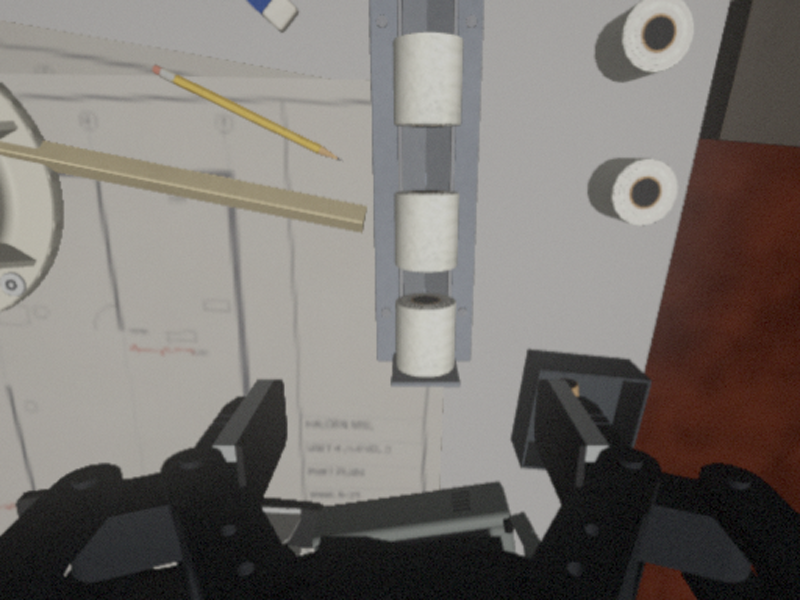

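The three rolls are at (426,335), (427,232) and (428,80). The core is visible inside the bin at (572,385), and the fresh rolls are at (658,34) and (645,191).

```bash
python3 - <<'E'
from h import *
import pickle
f=pickle.load(open('w4.pkl','rb'));k=.64
for n,u,a,b in(('1',426,307,375),('2',427,196,271),('3',428,35,124)):
    A=onz(f,u*k,a*k,76);B=onz(f,u*k,b*k,76);print(n,A.round(1),B.round(1),((A+B)/2).round(1),np.linalg.norm(A-B))
for n,l,rr,v in(('1',397,456,335),('2',397,458,232),('3',396,461,80)):
    print(n,((onz(f,l*k,v*k,55)+onz(f,rr*k,v*k,55))/2).round(1))
for p in((392,383),(459,381)): print('plate outer',onz(f,p[0]*k,p[1]*k,70))
for p in((378,360),(470,360),(370,0),(484,0)): print('base',onz(f,p[0]*k,p[1]*k,6))
for p in((658,34),(645,191)): print('fresh',onz(f,p[0]*k,p[1]*k,57))
E
```

```text
1 [445.4 -53.3  76. ] [ 450.5 -110.8   76. ] [448. -82.  76.] 57.69644631530075
2 [438.8  30.9  76. ] [443.7 -24.7  76. ] [441.2   3.1  76. ] 55.88094025940202
3 [430.2 136.   76. ] [435.1  80.2  76. ] [432.6 108.1  76. ] 56.00630295942407
1 [449.2 -84.3  55. ]
2 [442.4   1.6  55. ]
3 [433.5 111.1  55. ]
plate outer [ 423.56250008 -123.01680461   70.        ]
plate outer [ 478.559377   -116.88614759   70.        ]
base [ 408.54876552 -131.72198297    6.        ]
base [ 496.07106832 -124.8613251     6.        ]
base [384.13382907 171.17264288   6.        ]
base [472.65256614 178.16560262   6.        ]
fresh [591.13704196 153.4285381   57.        ]
fresh [604.96023683  46.2455736   57.        ]
```

Emit:
arm_command(
  deltas=[
    {"hand":80,"tx":-36,"ty":6,"tz":35,"wx":0,"wy":0,"wz":0},
    {"hand":80,"tx":-36,"ty":7,"tz":35,"wx":0,"wy":0,"wz":0},
    {"hand":80,"tx":0,"ty":0,"tz":55,"wx":0,"wy":0,"wz":0},
    {"hand":80,"tx":0,"ty":0,"tz":50,"wx":0,"wy":0,"wz":0},
    {"hand":80,"tx":0,"ty":0,"tz":40,"wx":0,"wy":0,"wz":0},
    {"hand":80,"tx":0,"ty":0,"tz":30,"wx":0,"wy":0,"wz":0},
    {"hand":80,"tx":0,"ty":0,"tz":25,"wx":0,"wy":0,"wz":0},
    {"hand":80,"tx":0,"ty":0,"tz":0,"wx":0,"wy":0,"wz":0},
  ],
)

```text
clock: 8.02
eef_pos: [446.9, -82.3, 26.1]
tcp_rot: [-3.137, -0.001, 1.648]
contact_force: [-0.1, -0.0, -0.3]
opening: 0.935
grasp_force: 0.0
```

Emit:
arm_command(
  deltas=[
    {"hand":40,"tx":0,"ty":0,"tz":0,"wx":0,"wy":0,"wz":0},
    {"hand":40,"tx":0,"ty":0,"tz":0,"wx":0,"wy":0,"wz":0},
    {"hand":40,"tx":0,"ty":0,"tz":0,"wx":0,"wy":0,"wz":0},
    {"hand":40,"tx":0,"ty":0,"tz":0,"wx":0,"wy":0,"wz":0},
    {"hand":40,"tx":0,"ty":0,"tz":0,"wx":0,"wy":0,"wz":0},
  ],
  squeeze=50,
)

```text
clock: 8.65
eef_pos: [448.4, -82.3, 29.4]
tcp_rot: [3.141, 0.001, 1.649]
contact_force: [-3.4, -3.4, 6.6]
opening: 0.571
grasp_force: 50.8
```

```bash
python3 - <<'E'
from h import *
f=grab('wrist','w5.png')
p,R=pose();s=r.sense();print(p,s['opening'],s['grasp_force'],s['contact_force'])
e=plan((p+[0,0,75],R),([430,-250,103],down(1.76)),([477,-328,103],down(1.818)))
E
```

```text
[448.42673989 -82.32773644  29.37312928] 0.5695419365399327 50.780587792396545 [-4.0084422  -3.10246886  6.58228326]
to [448.4 -82.3 104.4] rows 2
   [ -0.    0.  -37.5] [0. 0. 0.]
to [ 430. -250.  103.] rows 3
   [-55.2 -10.5   0.5] [ 0.     0.    -0.037]
   [-54.8 -12.5   0.5] [ 0.     0.    -0.037]
   [-54.3 -14.5   0.5] [ 0.     0.    -0.037]
to [ 477. -328.  103.] rows 2
   [-42.7  15.7   0. ] [ 0.     0.    -0.029]
   [-43.2  14.5   0. ] [ 0.     0.    -0.029]
```

View pics/w5.png

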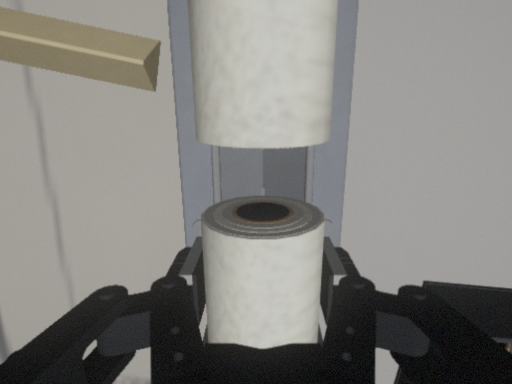

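Emit:
arm_command(
  deltas=[
    {"hand":40,"tx":0,"ty":0,"tz":-37,"wx":0,"wy":0,"wz":0},
    {"hand":40,"tx":0,"ty":0,"tz":-38,"wx":0,"wy":0,"wz":0},
    {"hand":40,"tx":-55,"ty":-11,"tz":0,"wx":0,"wy":0,"wz":-0.037},
    {"hand":40,"tx":-55,"ty":-12,"tz":0,"wx":0,"wy":0,"wz":-0.037},
    {"hand":40,"tx":-54,"ty":-15,"tz":0,"wx":0,"wy":0,"wz":-0.037},
    {"hand":40,"tx":-43,"ty":16,"tz":0,"wx":0,"wy":0,"wz":-0.029},
    {"hand":40,"tx":-43,"ty":15,"tz":0,"wx":0,"wy":0,"wz":-0.029},
    {"hand":40,"tx":0,"ty":0,"tz":0,"wx":0,"wy":0,"wz":0},
  ],
)

```text
clock: 9.7
eef_pos: [479.2, -330.3, 104.4]
tcp_rot: [3.139, 0.003, 1.816]
contact_force: [0.1, 0.6, -1.5]
opening: 0.57
grasp_force: 52.6
```

Emit:
arm_command(
  deltas=[
    {"hand":40,"tx":0,"ty":0,"tz":0,"wx":0,"wy":0,"wz":0},
  ],
)

```text
clock: 9.82
eef_pos: [476.6, -326.7, 103.4]
tcp_rot: [-3.141, -0.001, 1.817]
contact_force: [-0.2, 0.1, -1.6]
opening: 0.571
grasp_force: 52.6
```

```bash
python3 - <<'E'
from h import *
f=grab('wrist','w6.png');p,R=pose();s=r.sense();print(p,R.as_euler('xyz')[2],s['opening'],s['grasp_force'])
im=f['image'];m=((im.min(2)>150)&(im.max(2)-im.min(2)<30)).astype(np.uint8)
# roll tail face in tool axes: cross at row
m[:, :150]=0;m[:,380:]=0
for v in(230,250,270,290): 
    c=np.where(m[v])[0];print(v,c.min() if len(c) else None,c.max() if len(c) else None)
E
```

```text
[ 476.41363383 -326.31849335  103.37245977] 1.8177797538408047 0.5753310278408953 40.339112877845764
230 207 370
250 207 322
270 208 369
290 209 379
```

View pics/w6.png

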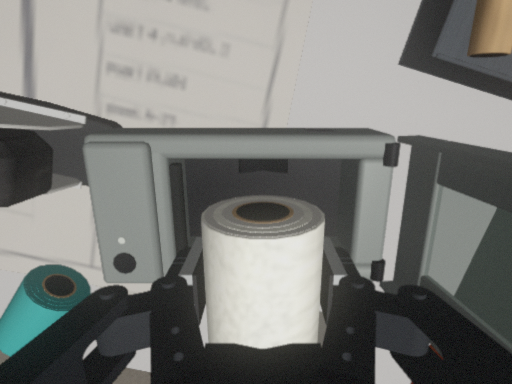

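The grip looks sound but the force is dipping, so I'm lowering now.

Emit:
arm_command(
  deltas=[
    {"hand":40,"tx":-1,"ty":0,"tz":40,"wx":0,"wy":0,"wz":0},
    {"hand":40,"tx":0,"ty":0,"tz":30,"wx":0,"wy":0,"wz":0},
    {"hand":40,"tx":0,"ty":0,"tz":10,"wx":0,"wy":0,"wz":0},
    {"hand":40,"tx":0,"ty":0,"tz":6,"wx":0,"wy":0,"wz":0},
    {"hand":40,"tx":0,"ty":0,"tz":4,"wx":0,"wy":0,"wz":0},
    {"hand":40,"tx":0,"ty":0,"tz":0,"wx":0,"wy":0,"wz":0},
  ],
  squeeze=60,
)

```text
clock: 10.62
eef_pos: [477.7, -328.4, 13.8]
tcp_rot: [3.141, 0.001, 1.818]
contact_force: [0.2, -0.0, -1.2]
opening: 0.567
grasp_force: 63.0
```

```bash
python3 - <<'E'
from h import *
f=grab('wrist','w7.png');p,R=pose();s=r.sense();print(p,s['opening'],s['grasp_force'],s['contact_force'])
E
```

```text
[ 477.8124233  -328.49857294   13.94490145] 0.5663169580091516 62.98884630203247 [ 0.22648307  0.52918577 -1.47981247]
```

View pics/w7.png

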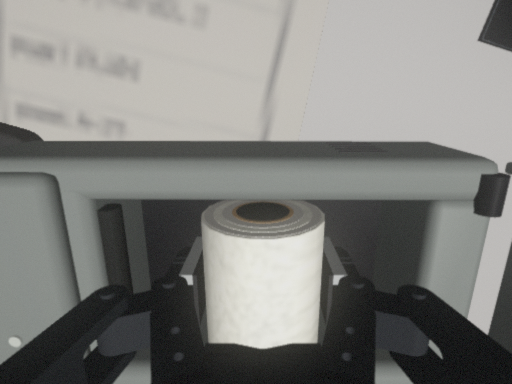

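The roll is in the well between the fingers, about 1.5 mm above its seat. I'll lower it, open and withdraw.

Emit:
arm_command(
  deltas=[
    {"hand":40,"tx":0,"ty":0,"tz":2,"wx":0,"wy":0,"wz":0},
    {"hand":40,"tx":0,"ty":0,"tz":0,"wx":0,"wy":0,"wz":0},
    {"hand":66,"tx":0,"ty":0,"tz":0,"wx":0,"wy":0,"wz":0},
    {"hand":66,"tx":0,"ty":0,"tz":0,"wx":0,"wy":0,"wz":0},
    {"hand":66,"tx":0,"ty":0,"tz":0,"wx":0,"wy":0,"wz":0},
    {"hand":66,"tx":0,"ty":0,"tz":-25,"wx":0,"wy":0,"wz":0},
    {"hand":66,"tx":0,"ty":0,"tz":-50,"wx":0,"wy":0,"wz":0},
    {"hand":66,"tx":0,"ty":0,"tz":-60,"wx":0,"wy":0,"wz":0},
  ],
)

```text
clock: 11.68
eef_pos: [476.7, -327.7, 146.7]
tcp_rot: [-3.14, -0.002, 1.818]
contact_force: [1.0, -0.6, 0.3]
opening: 0.771
grasp_force: 0.0
```

```bash
python3 - <<'E'
from h import *
import pickle
fs={n:grab(n) for n in('top','side')};pickle.dump(fs,open('f1.pkl','wb'))
c=fs['side']['image'][160:330,200:360,::-1];c2=fs['top']['image'][130:260,280:420,::-1]
a=cv2.resize(c,(390,415),interpolation=2);b=cv2.resize(c2,(400,371),interpolation=2)
o=np.zeros((415,800,3),np.uint8);o[:,:390]=a;o[:371,400:]=b;cv2.imwrite('pics/s1.png',o)
f=grab('wrist');p,R=pose();s=r.sense();print(p,s['opening'],s['contact_force'])
im=f['image'];m=((im.min(2)>130)&(im.max(2).astype(int)-im.min(2)<25)).astype(np.uint8);cv2.imwrite('pics/w8.png',im[:,:,::-1])
E
```

```text
[ 479.35851813 -329.59513455  149.6501277 ] 0.7687504373655665 [-0.48035895 -0.78732897 -0.48702676]
```

View pics/s1.png

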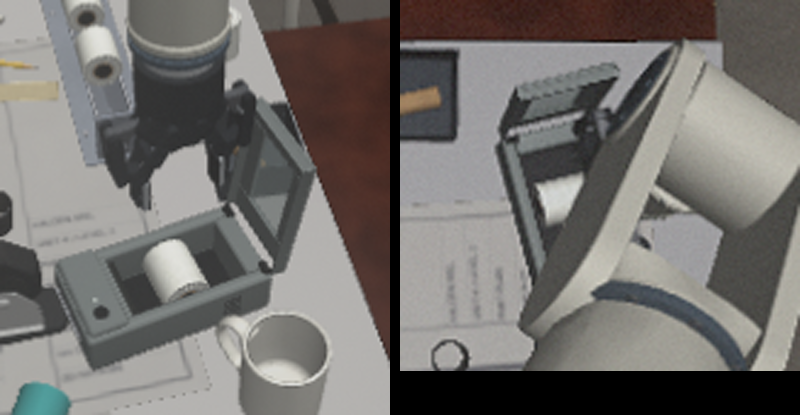

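The side crop shows the roll seated in the well, and the top crop shows the core in the bin at (420,100). Next the lid: rise, pass over and behind it, and sweep it shut.

Emit:
arm_command(
  deltas=[
    {"hand":0,"tx":0,"ty":0,"tz":-43,"wx":0,"wy":0,"wz":0},
    {"hand":0,"tx":0,"ty":0,"tz":-44,"wx":0,"wy":0,"wz":0},
    {"hand":0,"tx":0,"ty":0,"tz":-44,"wx":0,"wy":0,"wz":0},
    {"hand":0,"tx":0,"ty":46,"tz":0,"wx":0,"wy":0,"wz":0},
    {"hand":0,"tx":0,"ty":46,"tz":0,"wx":0,"wy":0,"wz":0},
    {"hand":0,"tx":0,"ty":46,"tz":0,"wx":0,"wy":0,"wz":0},
    {"hand":0,"tx":0,"ty":0,"tz":0,"wx":0,"wy":0,"wz":0},
  ],
)

```text
clock: 12.7
eef_pos: [613.1, -293.1, 274.6]
tcp_rot: [-3.14, -0.002, 1.82]
contact_force: [-0.0, -0.1, 0.4]
opening: 0.002
grasp_force: 0.0
```

Emit:
arm_command(
  deltas=[
    {"hand":0,"tx":0,"ty":0,"tz":35,"wx":0,"wy":0,"wz":0},
    {"hand":0,"tx":0,"ty":0,"tz":35,"wx":0,"wy":0,"wz":0},
    {"hand":0,"tx":0,"ty":0,"tz":35,"wx":0,"wy":0,"wz":0},
    {"hand":0,"tx":0,"ty":0,"tz":0,"wx":0,"wy":0,"wz":0},
  ],
)

```text
clock: 13.2
eef_pos: [608.1, -293.7, 168.3]
tcp_rot: [-3.136, -0.005, 1.817]
contact_force: [-0.7, -1.0, -0.5]
opening: 0.002
grasp_force: 0.0
```

Emit:
arm_command(
  deltas=[
    {"hand":0,"tx":0,"ty":-18,"tz":0,"wx":0,"wy":0,"wz":0},
    {"hand":0,"tx":0,"ty":-18,"tz":0,"wx":0,"wy":0,"wz":0},
    {"hand":0,"tx":0,"ty":-18,"tz":0,"wx":0,"wy":0,"wz":0},
    {"hand":0,"tx":0,"ty":-18,"tz":0,"wx":0,"wy":0,"wz":0},
    {"hand":0,"tx":0,"ty":-15,"tz":6,"wx":0,"wy":0,"wz":0},
    {"hand":0,"tx":0,"ty":-15,"tz":7,"wx":0,"wy":0,"wz":0},
    {"hand":0,"tx":0,"ty":-14,"tz":7,"wx":0,"wy":0,"wz":0},
    {"hand":0,"tx":0,"ty":0,"tz":0,"wx":0,"wy":0,"wz":0},
  ],
)

```text
clock: 14.2
eef_pos: [497.2, -322.7, 151.3]
tcp_rot: [-3.14, -0.002, 1.817]
contact_force: [0.3, -0.8, 0.3]
opening: -0.001
grasp_force: 0.0
```

```bash
python3 - <<'E'
from h import *
s=r.sense();d=s['eef_pos']-[477,-327.7,0];print(s['eef_pos'],s['contact_force'],'rel',d@[.9697,.2445,0],d@[-.2445,.9697,0])
E
```

```text
[ 497.21746809 -322.73597916  151.25260503] [ 0.30056186 -0.81223372  0.32270605] rel 20.81858190406511 -0.12955994208023988
```

Emit:
arm_command(
  deltas=[
    {"hand":0,"tx":0,"ty":-10,"tz":12,"wx":0,"wy":0,"wz":0},
    {"hand":0,"tx":0,"ty":-11,"tz":12,"wx":0,"wy":0,"wz":0},
    {"hand":0,"tx":0,"ty":-10,"tz":13,"wx":0,"wy":0,"wz":0},
    {"hand":0,"tx":0,"ty":-7,"tz":16,"wx":0,"wy":0,"wz":0},
    {"hand":0,"tx":0,"ty":-7,"tz":14,"wx":0,"wy":0,"wz":0},
    {"hand":0,"tx":0,"ty":-1,"tz":7,"wx":0,"wy":0,"wz":0},
    {"hand":0,"tx":0,"ty":0,"tz":4,"wx":0,"wy":0,"wz":0},
    {"hand":0,"tx":0,"ty":0,"tz":0,"wx":0,"wy":0,"wz":0},
  ],
)

```text
clock: 15.2
eef_pos: [454.4, -334.1, 74.2]
tcp_rot: [3.141, -0.0, 1.818]
contact_force: [0.8, 0.1, 0.4]
opening: -0.002
grasp_force: 0.0
```

Emit:
arm_command(
  deltas=[
    {"hand":0,"tx":0,"ty":0,"tz":1,"wx":0,"wy":0,"wz":0},
    {"hand":0,"tx":0,"ty":0,"tz":0,"wx":0,"wy":0,"wz":0},
  ],
)

```text
clock: 15.45
eef_pos: [454.4, -334.2, 73.6]
tcp_rot: [3.141, 0.0, 1.818]
contact_force: [0.1, 0.1, -0.4]
opening: 0.001
grasp_force: 0.0
```

Emit:
arm_command(
  deltas=[
    {"hand":0,"tx":0,"ty":0,"tz":2,"wx":0,"wy":0,"wz":0},
    {"hand":0,"tx":0,"ty":0,"tz":1,"wx":0,"wy":0,"wz":0},
    {"hand":0,"tx":0,"ty":0,"tz":0,"wx":0,"wy":0,"wz":0},
  ],
)

```text
clock: 15.82
eef_pos: [454.1, -334.1, 70.2]
tcp_rot: [-3.141, -0.0, 1.818]
contact_force: [0.1, -0.6, 0.4]
opening: 0.001
grasp_force: 0.0
```

Emit:
arm_command(
  deltas=[
    {"hand":0,"tx":0,"ty":0,"tz":1,"wx":0,"wy":0,"wz":0},
    {"hand":0,"tx":0,"ty":0,"tz":0,"wx":0,"wy":0,"wz":0},
  ],
)

```text
clock: 16.08
eef_pos: [454.1, -334.1, 69.2]
tcp_rot: [-3.142, -0.0, 1.818]
contact_force: [-0.4, 0.6, -0.1]
opening: -0.002
grasp_force: 0.0
```

```bash
python3 - <<'E'
from h import *
import pickle
f=grab('side');s=r.sense();print(s['eef_pos'],s['contact_force'])
cv2.imwrite('pics/s2.png',cv2.resize(f['image'][150:350,170:370,::-1],(600,600),interpolation=2))
E
```

```text
[ 454.10005501 -334.07227303   69.2126854 ] [-0.38598956  0.98303433  0.30249805]
```

View pics/s2.png

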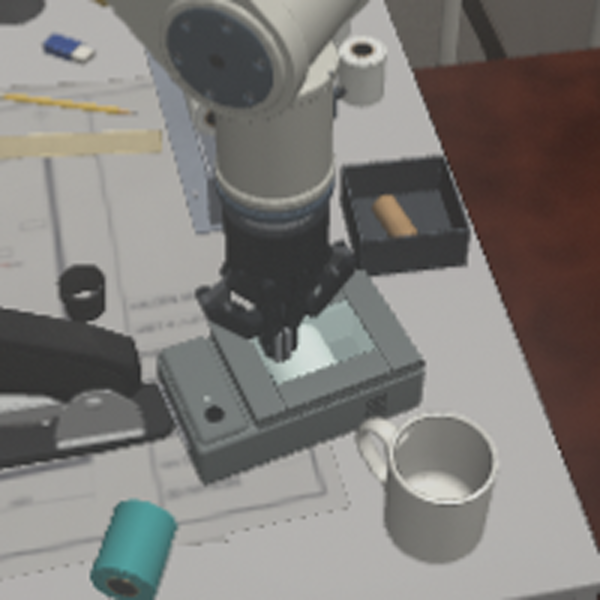

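The lid looks shut, with the roll visible through its window and the core in the bin at (395,215). A light press will confirm it.

Emit:
arm_command(
  deltas=[
    {"hand":0,"tx":0,"ty":0,"tz":1,"wx":0,"wy":0,"wz":0},
    {"hand":0,"tx":0,"ty":0,"tz":0.6,"wx":0,"wy":0,"wz":0},
    {"hand":0,"tx":0,"ty":0,"tz":0,"wx":0,"wy":0,"wz":0},
  ],
)

```text
clock: 16.5
eef_pos: [454.2, -334.2, 68.8]
tcp_rot: [3.141, 0.0, 1.818]
contact_force: [-3.6, 2.3, 13.8]
opening: -0.002
grasp_force: 7.1
```

```bash
python3 - <<'E'
from h import *
s=r.sense();print(s['eef_pos'],s['contact_force'])
p,R=pose();q=([454,-334,190],R)
plan(([454,-334,190],R),([400,-50,300],down(1.651)))
E
```

```text
[ 454.22675873 -334.19279824   68.8206707 ] [-3.61162444  2.26290187 13.79290237]
to [ 454. -334.  190.] rows 3
   [  0.1  -0.1 -40.4] [0. 0. 0.]
to [400. -50. 300.] rows 6
   [ 48.1   2.9 -18.3] [0.    0.    0.028]
   [ 48.2   1.5 -18.3] [0.    0.    0.028]
   [ 48.2   0.2 -18.3] [0.    0.    0.028]
   [ 48.2  -1.2 -18.3] [0.    0.    0.028]
   [ 48.1  -2.5 -18.3] [0.    0.    0.028]
   [ 48.   -3.8 -18.3] [0.    0.    0.028]
```

The lid is firmly shut: it pushes back with 14 N at 68.8 mm. Next I'll push the older rolls forward with shut fingers from the tail side.

```bash
python3 - <<'E'
from h import *
p,R=pose()
a=plan(([428,172,190],down(1.651)),start=([454,-334,190],R))
a=plan(([428,172,42],a[1]),([440.5,22,42],a[1],20),start=a)
E
```

```text
to [428. 172. 190.] rows 9
   [55.2 10.9 -0. ] [0.    0.    0.019]
   [55.4  9.9 -0. ] [0.    0.    0.019]
   [55.6  8.9 -0. ] [0.    0.    0.019]
   [55.7  7.9 -0. ] [0.    0.    0.019]
   [55.9  6.8 -0. ] [0.    0.    0.019]
   [56.   5.8 -0. ] [0.    0.    0.019]
   [56.1  4.7 -0. ] [0.    0.    0.019]
   [56.2  3.7 -0. ] [0.    0.    0.019]
   [56.2  2.7 -0. ] [0.    0.    0.019]
to [428. 172.  42.] rows 3
   [-0.  -0.  49.3] [0. 0. 0.]
to [440.5  22.   42. ] rows 8
   [-18.8   0.1   0. ] [0. 0. 0.]
```

Emit:
arm_command(
  deltas=[
    {"hand":0,"tx":0,"ty":0,"tz":-41,"wx":0,"wy":0,"wz":0},
    {"hand":0,"tx":0,"ty":0,"tz":-41,"wx":0,"wy":0,"wz":0},
    {"hand":0,"tx":0,"ty":0,"tz":-41,"wx":0,"wy":0,"wz":0},
  ],
)

```text
clock: 16.88
eef_pos: [454.0, -334.0, 191.9]
tcp_rot: [-3.142, -0.0, 1.818]
contact_force: [-0.0, 0.2, 0.3]
opening: -0.003
grasp_force: 0.0
```

Emit:
arm_command(
  deltas=[
    {"hand":0,"tx":55,"ty":11,"tz":0,"wx":0,"wy":0,"wz":0.019},
    {"hand":0,"tx":55,"ty":10,"tz":0,"wx":0,"wy":0,"wz":0.019},
    {"hand":0,"tx":56,"ty":9,"tz":0,"wx":0,"wy":0,"wz":0.019},
    {"hand":0,"tx":56,"ty":8,"tz":0,"wx":0,"wy":0,"wz":0.019},
    {"hand":0,"tx":56,"ty":7,"tz":0,"wx":0,"wy":0,"wz":0.019},
    {"hand":0,"tx":56,"ty":6,"tz":0,"wx":0,"wy":0,"wz":0.019},
    {"hand":0,"tx":56,"ty":4,"tz":0,"wx":0,"wy":0,"wz":0.019},
    {"hand":0,"tx":56,"ty":4,"tz":0,"wx":0,"wy":0,"wz":0.019},
  ],
)

```text
clock: 17.88
eef_pos: [431.8, 117.5, 190.9]
tcp_rot: [3.141, -0.0, 1.665]
contact_force: [0.8, -0.5, -0.4]
opening: -0.0
grasp_force: 0.0
```

Emit:
arm_command(
  deltas=[
    {"hand":0,"tx":56,"ty":3,"tz":0,"wx":0,"wy":0,"wz":0.019},
    {"hand":0,"tx":0,"ty":0,"tz":0,"wx":0,"wy":0,"wz":0},
    {"hand":0,"tx":0,"ty":0,"tz":0,"wx":0,"wy":0,"wz":0},
  ],
)

```text
clock: 18.25
eef_pos: [429.5, 171.5, 190.5]
tcp_rot: [-3.141, 0.0, 1.648]
contact_force: [0.0, 0.1, -0.6]
opening: -0.002
grasp_force: 0.0
```

```bash
python3 - <<'E'
from h import *
import pickle
p,R=pose();print(p,R.as_euler('xyz'))
fs={n:grab(n) for n in('wrist','side','top')};pickle.dump(fs,open('f2.pkl','wb'))
for n in fs: cv2.imwrite(f'pics/{n}2.png',fs[n]['image'][:,:,::-1])
f=fs['wrist']
for P in([428,172,51],[434,109,76],[442,2,76]): print(proj(f,P).round(0))
def blob(f,u,v,thr=205,rad=24):
    im=f['image'];m=(im.min(2)>thr).astype(np.uint8)
    n,l,s,c=cv2.connectedComponentsWithStats(m)
    return [(c[i].round(1),s[i]) for i in range(1,n) if 150<s[i,4]<5000]
# wrist: bright blobs near rolls
for t in(150,170,190,205): print(t,[(a.tolist(),b.tolist()) for a,b in blob(f,0,0,t)][:8])
E
```

```text
[429.45035271 171.54746727 190.52773077] [-3.14116476e+00  4.77507166e-04  1.64818567e+00]
[[262. 179.]]
[[263. 253.]]
[[263. 350.]]
150 [([336.7, 20.8], [326, 0, 22, 44, 335]), ([35.3, 215.0], [0, 201, 90, 25, 1338]), ([265.0, 230.4], [241, 218, 47, 26, 676]), ([15.5, 325.4], [0, 277, 40, 97, 2732]), ([68.5, 310.4], [28, 281, 93, 69, 3637]), ([262.4, 336.7], [256, 325, 13, 23, 249]), ([365.5, 337.1], [355, 327, 23, 22, 185]), ([156.7, 338.9], [147, 329, 19, 21, 158])]
170 [([337.0, 21.8], [327, 0, 20, 43, 267]), ([152.6, 174.8], [142, 164, 22, 22, 279]), ([435.2, 211.8], [409, 188, 54, 50, 1522]), ([266.9, 229.9], [245, 221, 41, 23, 483]), ([427.9, 304.9], [402, 292, 45, 35, 675]), ([262.5, 337.0], [257, 326, 12, 22, 232])]
190 [([436.4, 211.4], [411, 191, 47, 42, 457]), ([267.7, 228.9], [253, 223, 29, 17, 236]), ([431.3, 305.8], [406, 296, 37, 28, 151]), ([262.7, 337.3], [257, 326, 12, 22, 207])]
205 []
```

Emit:
arm_command(
  deltas=[
    {"hand":0,"tx":0,"ty":-1,"tz":50,"wx":0,"wy":0,"wz":0},
    {"hand":0,"tx":0,"ty":0,"tz":50,"wx":0,"wy":0,"wz":0},
    {"hand":0,"tx":0,"ty":0,"tz":30,"wx":0,"wy":0,"wz":0},
    {"hand":0,"tx":0,"ty":0,"tz":18,"wx":0,"wy":0,"wz":0},
    {"hand":0,"tx":0,"ty":0,"tz":0,"wx":0,"wy":0,"wz":0},
  ],
)

```text
clock: 19.02
eef_pos: [428.1, 170.2, 41.7]
tcp_rot: [-3.139, 0.001, 1.645]
contact_force: [-0.7, -0.0, 0.3]
opening: 0.001
grasp_force: 0.0
```

Emit:
arm_command(
  deltas=[
    {"hand":0,"tx":-18,"ty":0,"tz":0,"wx":0,"wy":0,"wz":0},
    {"hand":0,"tx":-12,"ty":0,"tz":0,"wx":0,"wy":0,"wz":0},
    {"hand":0,"tx":-12,"ty":0,"tz":0,"wx":0,"wy":0,"wz":0},
    {"hand":0,"tx":-12,"ty":0,"tz":0,"wx":0,"wy":0,"wz":0},
    {"hand":0,"tx":-12,"ty":0,"tz":0,"wx":0,"wy":0,"wz":0},
    {"hand":0,"tx":-12,"ty":0,"tz":0,"wx":0,"wy":0,"wz":0},
    {"hand":0,"tx":-12,"ty":0,"tz":0,"wx":0,"wy":0,"wz":0},
    {"hand":0,"tx":0,"ty":0,"tz":0,"wx":0,"wy":0,"wz":0},
  ],
)

```text
clock: 20.02
eef_pos: [435.3, 80.9, 42.6]
tcp_rot: [-3.141, 0.0, 1.646]
contact_force: [-0.7, -0.5, -1.2]
opening: -0.0
grasp_force: 0.0
```

Emit:
arm_command(
  deltas=[
    {"hand":0,"tx":-12,"ty":0,"tz":0,"wx":0,"wy":0,"wz":0},
    {"hand":0,"tx":-12,"ty":0,"tz":0,"wx":0,"wy":0,"wz":0},
    {"hand":0,"tx":-12,"ty":0,"tz":0,"wx":0,"wy":0,"wz":0},
    {"hand":0,"tx":-10,"ty":0,"tz":0,"wx":0,"wy":0,"wz":0},
    {"hand":0,"tx":-6,"ty":0,"tz":0,"wx":0,"wy":0,"wz":0},
    {"hand":0,"tx":0,"ty":0,"tz":0,"wx":0,"wy":0,"wz":0},
  ],
)

```text
clock: 20.78
eef_pos: [439.7, 29.4, 42.7]
tcp_rot: [3.141, 0.0, 1.646]
contact_force: [0.9, 0.2, 0.1]
opening: -0.004
grasp_force: 0.0
```

Emit:
arm_command(
  deltas=[
    {"hand":0,"tx":-5,"ty":0,"tz":0,"wx":0,"wy":0,"wz":0},
    {"hand":0,"tx":-4,"ty":0,"tz":0,"wx":0,"wy":0,"wz":0},
    {"hand":0,"tx":0,"ty":0,"tz":0,"wx":0,"wy":0,"wz":0},
  ],
)

```text
clock: 21.15
eef_pos: [440.3, 20.8, 42.7]
tcp_rot: [3.141, 0.0, 1.647]
contact_force: [0.6, -0.1, -0.4]
opening: -0.0
grasp_force: 0.0
```

Emit:
arm_command(
  deltas=[
    {"hand":0,"tx":-2,"ty":0,"tz":0,"wx":0,"wy":0,"wz":0},
    {"hand":0,"tx":-2,"ty":0,"tz":0,"wx":0,"wy":0,"wz":0},
    {"hand":0,"tx":0,"ty":0,"tz":0,"wx":0,"wy":0,"wz":0},
  ],
)

```text
clock: 21.52
eef_pos: [440.6, 16.9, 42.7]
tcp_rot: [3.142, 0.0, 1.647]
contact_force: [0.6, 0.4, 0.4]
opening: -0.001
grasp_force: 0.3
```

```bash
python3 - <<'E'
from h import *
import pickle
p,R=pose();print(p,r.sense()['contact_force'])
fs={n:grab(n) for n in('wrist','top','side')};pickle.dump(fs,open('f3.pkl','wb'))
a=cv2.resize(fs['wrist']['image'][:,:,::-1],(420,315));b=cv2.resize(fs['side']['image'][120:270,190:330,::-1],None,fx=2.7,fy=2.7,interpolation=2);print(a.shape,b.shape)
o=np.zeros((420,800,3),np.uint8);o[:315,:420]=a;o[:b.shape[0],422:422+b.shape[1]]=b[:,:378];cv2.imwrite('pics/s3.png',o)
E
```

```text
[440.6144877   16.94461177  42.69469659] [0.56544667 0.36847391 0.35752194]
(315, 420, 3) (405, 378, 3)
```

Emit:
arm_command(
  deltas=[
    {"hand":0,"tx":-1.5,"ty":0,"tz":0,"wx":0,"wy":0,"wz":0},
    {"hand":0,"tx":0,"ty":0,"tz":0,"wx":0,"wy":0,"wz":0},
  ],
)

```text
clock: 21.92
eef_pos: [440.6, 15.6, 42.7]
tcp_rot: [-3.142, -0.0, 1.647]
contact_force: [-0.1, 1.3, 0.2]
opening: -0.0
grasp_force: 0.8
```

Emit:
arm_command(
  deltas=[
    {"hand":0,"tx":-1.5,"ty":0,"tz":0,"wx":0,"wy":0,"wz":0},
    {"hand":0,"tx":0,"ty":0,"tz":0,"wx":0,"wy":0,"wz":0},
  ],
)

```text
clock: 22.18
eef_pos: [440.8, 14.0, 42.7]
tcp_rot: [-3.142, 0.0, 1.647]
contact_force: [-0.0, 1.2, 0.3]
opening: -0.005
grasp_force: 0.8
```

Emit:
arm_command(
  deltas=[
    {"hand":0,"tx":-1,"ty":0,"tz":0,"wx":0,"wy":0,"wz":0},
    {"hand":0,"tx":0,"ty":0,"tz":0,"wx":0,"wy":0,"wz":0},
  ],
)

```text
clock: 22.42
eef_pos: [440.9, 13.0, 42.7]
tcp_rot: [-3.142, 0.0, 1.647]
contact_force: [-0.1, 1.4, 0.4]
opening: 0.001
grasp_force: 0.8
```

Emit:
arm_command(
  deltas=[
    {"hand":0,"tx":-1,"ty":0,"tz":0,"wx":0,"wy":0,"wz":0},
    {"hand":0,"tx":0,"ty":0,"tz":0,"wx":0,"wy":0,"wz":0},
  ],
)

```text
clock: 22.68
eef_pos: [440.9, 12.0, 42.7]
tcp_rot: [3.142, 0.0, 1.647]
contact_force: [0.3, 2.2, -0.2]
opening: 0.0
grasp_force: 0.9
```

Emit:
arm_command(
  deltas=[
    {"hand":0,"tx":-1,"ty":0,"tz":0,"wx":0,"wy":0,"wz":0},
    {"hand":0,"tx":0,"ty":0,"tz":0,"wx":0,"wy":0,"wz":0},
  ],
)

```text
clock: 22.92
eef_pos: [441.0, 11.0, 42.7]
tcp_rot: [3.142, 0.0, 1.647]
contact_force: [0.0, 0.5, -0.3]
opening: 0.001
grasp_force: 0.9
```

```bash
python3 - <<'E'
from h import *
import pickle
f=grab('side');pickle.dump(f,open('s3.pkl','wb'))
print(r.sense()['contact_force'],pose()[0])
# trough rolls in side view: white mask along line of projected trough axis
for P in([448.5,-82,76],[444,-25,76],[436,80,76],[450.5,-111,76]): print(proj(f,P).round(1))
im=f['image'];
A=proj(f,[451,-125,68])[0];B=proj(f,[432,130,68])[0]
for t in np.linspace(0,1,60):
    P=np.array([451,-125,74])+(np.array([432,130,74])-np.array([451,-125,74]))*t;u,v=proj(f,P)[0].round().astype(int);print(round(P[1]),im[v,u].tolist(),end=' ')
E
```

```text
[-0.25150646  1.7146056  -0.2926926 ] [441.01966748  10.98448586  42.69005735]
[[245.5 195.5]]
[[241.3 182.7]]
[[234.4 161.3]]
[[247.6 202.3]]
-125 [120, 122, 129] -121 [117, 116, 113] -116 [118, 119, 115] -112 [158, 158, 153] -108 [208, 207, 199] -103 [210, 210, 201] -99 [212, 212, 204] -95 [211, 212, 203] -90 [210, 211, 202] -86 [213, 213, 205] -82 [211, 212, 203] -77 [213, 213, 204] -73 [213, 214, 206] -69 [213, 213, 206] -64 [213, 213, 205] -60 [213, 213, 205] -56 [208, 208, 200] -52 [205, 205, 197] -47 [211, 211, 202] -43 [211, 211, 202] -39 [212, 213, 203] -34 [212, 213, 203] -30 [213, 213, 205] -26 [213, 213, 205] -21 [213, 213, 206] -17 [214, 214, 206] -13 [212, 213, 205] -8 [212, 213, 205] -4 [213, 213, 205] 0 [186, 187, 180] 5 [122, 122, 120] 9 [91, 92, 92] 13 [87, 88, 89] 18 [57, 58, 57] 22 [58, 57, 57] 26 [57, 57, 56] 31 [56, 57, 56] 35 [56, 56, 55] 39 [56, 56, 55] 44 [57, 57, 57] 48 [57, 57, 58] 52 [57, 56, 57] 57 [55, 56, 55] 61 [55, 56, 55] 65 [57, 57, 56] 69 [56, 56, 55] 74 [54, 54, 53] 78 [56, 56, 56] 82 [56, 56, 55] 87 [56, 56, 55] 91 [57, 57, 57] 95 [59, 59, 60] 100 [59, 60, 60] 104 [57, 57, 57] 108 [57, 57, 57] 113 [55, 55, 54] 117 [54, 54, 54] 121 [53, 53, 53] 126 [53, 53, 53] 130 [54, 54, 53]
```

The rolls are now end to end, from about y -112 to 1. I'll creep on until the stop plate pushes back.

Emit:
arm_command(
  deltas=[
    {"hand":0,"tx":-1,"ty":0,"tz":0,"wx":0,"wy":0,"wz":0},
    {"hand":0,"tx":0,"ty":0,"tz":0,"wx":0,"wy":0,"wz":0},
  ],
)

```text
clock: 23.22
eef_pos: [441.1, 10.0, 42.7]
tcp_rot: [3.142, 0.0, 1.647]
contact_force: [-0.2, 1.8, -0.3]
opening: 0.001
grasp_force: 0.9
```

Emit:
arm_command(
  deltas=[
    {"hand":0,"tx":-1,"ty":0,"tz":0,"wx":0,"wy":0,"wz":0},
    {"hand":0,"tx":0,"ty":0,"tz":0,"wx":0,"wy":0,"wz":0},
  ],
)

```text
clock: 23.48
eef_pos: [441.2, 9.0, 42.7]
tcp_rot: [3.142, 0.0, 1.647]
contact_force: [0.1, 1.9, -0.7]
opening: -0.0
grasp_force: 0.8
```

Emit:
arm_command(
  deltas=[
    {"hand":0,"tx":-1,"ty":0,"tz":0,"wx":0,"wy":0,"wz":0},
    {"hand":0,"tx":0,"ty":0,"tz":0,"wx":0,"wy":0,"wz":0},
  ],
)

```text
clock: 23.72
eef_pos: [441.2, 8.0, 42.7]
tcp_rot: [3.142, 0.0, 1.647]
contact_force: [0.0, 1.4, 1.5]
opening: 0.0
grasp_force: 0.8
```

Emit:
arm_command(
  deltas=[
    {"hand":0,"tx":-1,"ty":0,"tz":0,"wx":0,"wy":0,"wz":0},
    {"hand":0,"tx":0,"ty":0,"tz":0,"wx":0,"wy":0,"wz":0},
  ],
)

```text
clock: 23.98
eef_pos: [441.3, 7.0, 42.7]
tcp_rot: [3.142, 0.0, 1.647]
contact_force: [-0.3, 1.5, 0.4]
opening: -0.001
grasp_force: 0.8
```

Emit:
arm_command(
  deltas=[
    {"hand":0,"tx":-1,"ty":0,"tz":0,"wx":0,"wy":0,"wz":0},
    {"hand":0,"tx":0,"ty":0,"tz":0,"wx":0,"wy":0,"wz":0},
  ],
)

```text
clock: 24.22
eef_pos: [441.4, 6.0, 42.7]
tcp_rot: [3.142, 0.0, 1.647]
contact_force: [0.2, 0.6, 0.3]
opening: -0.002
grasp_force: 0.8
```

Emit:
arm_command(
  deltas=[
    {"hand":0,"tx":-1,"ty":0,"tz":0,"wx":0,"wy":0,"wz":0},
    {"hand":0,"tx":0,"ty":0,"tz":0,"wx":0,"wy":0,"wz":0},
  ],
)

```text
clock: 24.48
eef_pos: [441.4, 5.9, 42.7]
tcp_rot: [-3.142, -0.001, 1.646]
contact_force: [-0.4, 11.3, 1.0]
opening: -0.001
grasp_force: 5.5
```

Emit:
arm_command(
  deltas=[
    {"hand":0,"tx":-1,"ty":0,"tz":0,"wx":0,"wy":0,"wz":0},
    {"hand":0,"tx":0,"ty":0,"tz":0,"wx":0,"wy":0,"wz":0},
  ],
)

```text
clock: 24.72
eef_pos: [441.4, 5.9, 42.7]
tcp_rot: [-3.142, -0.003, 1.645]
contact_force: [-1.7, 20.6, 2.8]
opening: -0.0
grasp_force: 10.2
```

```bash
python3 - <<'E'
from h import *
f=grab('side');print(r.sense()['contact_force'],pose()[0])
im=f['image']
for z in(74,66):
  for y in np.arange(-130,-98,2.):
    u,v=proj(f,[448.5-.081*(y+82)+(12 if z==66 else 0),y,z])[0].round(1);print(int(y),im[int(round(v)),int(round(u)),0],end=' ')
  print()
f=grab('top');im=f['image']
for y in np.arange(-135,-98,2.):
    u,v=proj(f,[448.5-.081*(y+82),y,74])[0];print(int(y),im[int(round(v)),int(round(u)),0],end=' ')
E
```

```text
[-1.03272081 20.77297456  1.76095633] [441.44358067   5.84677815  42.72970401]
-130 82 -128 104 -126 121 -124 121 -122 121 -120 118 -118 118 -116 162 -114 162 -112 210 -110 210 -108 211 -106 209 -104 213 -102 213 -100 213 
-130 83 -128 83 -126 84 -124 84 -122 86 -120 86 -118 108 -116 108 -114 116 -112 116 -110 154 -108 154 -106 205 -104 205 -102 207 -100 207 
-135 152 -133 145 -131 146 -129 146 -127 146 -125 135 -123 135 -121 107 -119 159 -117 159 -115 213 -113 213 -111 208 -109 210 -107 210 -105 212 -103 210 -101 210 -99 211
```

The force reached 20 N at y 5.9, so the older rolls are tight against the stop. I'll back off and rise to measure the fresh rolls.

```bash
python3 - <<'E'
from h import *
p,R=pose()
plan(([540,-20,250],down(1.651)),start=([438,30,150],R))
E
```

```text
to [540. -20. 250.] rows 3
   [-19.1  32.7 -33.4] [-0.    -0.001 -0.002]
```

Emit:
arm_command(
  deltas=[
    {"hand":0,"tx":24,"ty":0,"tz":0,"wx":0,"wy":0,"wz":0},
    {"hand":0,"tx":0,"ty":0,"tz":-54,"wx":0,"wy":0,"wz":0},
    {"hand":0,"tx":0,"ty":0,"tz":-54,"wx":0,"wy":0,"wz":0},
    {"hand":80,"tx":0,"ty":0,"tz":0,"wx":0,"wy":0,"wz":0},
  ],
)

```text
clock: 25.32
eef_pos: [442.4, 28.0, 154.3]
tcp_rot: [3.134, 0.001, 1.647]
contact_force: [0.3, 0.8, 0.2]
opening: 0.201
grasp_force: 0.0
```

Emit:
arm_command(
  deltas=[
    {"hand":80,"tx":-19,"ty":33,"tz":-33,"wx":0,"wy":0,"wz":0},
    {"hand":80,"tx":-19,"ty":33,"tz":-33,"wx":0,"wy":0,"wz":0},
    {"hand":80,"tx":-19,"ty":33,"tz":-33,"wx":0,"wy":0,"wz":0},
    {"hand":80,"tx":0,"ty":0,"tz":0,"wx":0,"wy":0,"wz":0},
    {"hand":80,"tx":0,"ty":0,"tz":0,"wx":0,"wy":0,"wz":0},
  ],
)

```text
clock: 25.95
eef_pos: [541.3, -21.3, 247.9]
tcp_rot: [-3.138, -0.0, 1.646]
contact_force: [-0.6, 0.4, -0.1]
opening: 0.939
grasp_force: 0.0
```

```bash
cat >> h.py <<'E'
def blobs(f,thr,lo,hi):
    im=f['image'];m=((im.min(2)>thr)&(im.max(2).astype(int)-im.min(2)<28)).astype(np.uint8)
    n,l,s,c=cv2.connectedComponentsWithStats(m)
    return [(s[i].tolist(),c[i].round(1)) for i in range(1,n) if lo<s[i,4]<hi]
E
python3 - <<'E'
from h import *
import pickle
p,R=pose();print(p,R.as_euler('xyz'))
f=grab('wrist');t=grab('top');pickle.dump((f,t),open('f4.pkl','wb'))
cv2.imwrite('pics/w9.png',f['image'][:,:,::-1])
for P in([605,46,57],[591,153,57],[448.4-.0785*(-4+82),-4,76]): print(P,proj(f,P).round(0),proj(t,P).round(0))
im=f['image']
for P in([605,46,57],[591,153,57]):
    u,v=proj(f,P)[0]
    g=cv2.cvtColor(im,cv2.COLOR_RGB2GRAY)
    c=cv2.HoughCircles(cv2.GaussianBlur(g,(5,5),1),cv2.HOUGH_GRADIENT,1,40,param1=90,param2=18,minRadius=17,maxRadius=32)
    if c is not None:
        for q in c[0]: 
            if np.hypot(q[0]-u,q[1]-v)<60: print('circ',q.round(1),onz(f,q[0],q[1],57).round(1))
for th in(195,205,212): print(th,[(s,c.tolist(),onz(t,*c,57).round(1).tolist()) for s,c in blobs(t,th,30,160)])
E
```

```text
[541.30623022 -21.32300851 247.89410444] [-3.13849628e+00 -3.19750258e-04  1.64640063e+00]
[605, 46, 57] [[331. 107.]] [[220. 160.]]
[591, 153, 57] [[332. -13.]] [[187. 165.]]
[442.277, -4, 76] [[166. 147.]] [[235. 210.]]
circ [329.5 106.5  24.9] [603.4  46.9  57. ]
circ [318.5   6.5  21.1] [580.9 136.2  57. ]
195 [([236, 205, 12, 8, 77], [241.7, 208.6], [448.8, -22.9, 57.0]), ([263, 204, 9, 7, 46], [266.7, 207.1], [453.0, -101.6, 57.0])]
205 []
212 []
```

Fresh roll A stands at (604,46.5). I'll go to a tilted pick.

```bash
cat >> h.py <<'E'
YT=np.array([-.0785,.997,0]);YAW=np.pi/2+.0785
D=np.deg2rad
def pick(x,y,gz=33,t=50,d=22,up=0):
    Q=down(YAW,D(t)); return np.array([x,y,gz])+d*Q.apply([0,0,1])+[0,0,up],Q
def place(yc,g=4.5,t=-40,d=22,up=0):
    Q=down(YAW,D(t)); y=yc+g; return np.array([448.4-.0785*(y+82),y,51])+d*Q.apply([0,0,1])+[0,0,up],Q
E
python3 - <<'E'
from h import *
a=pick(604.2,46.5,up=110);b=pick(604.2,46.5,up=0);plan(a,b);print(a[1].apply([0,0,1]))
E
```

```text
to [602.9  63.3 128.9] rows 5
   [15.9 13.7 23.8] [-0.     0.174 -0.001]
   [11.5 13.7 26.2] [-0.     0.174 -0.001]
   [ 6.8 13.7 27.8] [-0.     0.174 -0.001]
   [ 1.8 13.7 28.5] [-0.     0.174 -0.001]
   [-3.2 13.7 28.4] [-0.     0.174 -0.001]
to [602.9  63.3  18.9] rows 2
   [-42.1  -0.   35.4] [0. 0. 0.]
[-0.06007275  0.76368538 -0.64278761]
```

Emit:
arm_command(
  deltas=[
    {"hand":82,"tx":16,"ty":14,"tz":24,"wx":0,"wy":0.174,"wz":0},
    {"hand":82,"tx":11,"ty":14,"tz":26,"wx":0,"wy":0.174,"wz":0},
    {"hand":82,"tx":7,"ty":14,"tz":28,"wx":0,"wy":0.174,"wz":0},
    {"hand":82,"tx":2,"ty":13,"tz":28,"wx":0,"wy":0.174,"wz":0},
    {"hand":82,"tx":-3,"ty":14,"tz":28,"wx":0,"wy":0.174,"wz":0},
    {"hand":82,"tx":0,"ty":0,"tz":0,"wx":0,"wy":0,"wz":0},
    {"hand":82,"tx":0,"ty":0,"tz":0,"wx":0,"wy":0,"wz":0},
  ],
)

```text
clock: 26.92
eef_pos: [605.0, 62.7, 131.9]
tcp_rot: [-3.141, -0.867, 1.647]
contact_force: [0.2, 0.8, 0.8]
opening: 0.961
grasp_force: 0.0
```

```bash
python3 - <<'E'
from h import *
import pickle
p,R=pose();s=r.sense();print(p,s['qpos'].round(2),'yaw/tilt',R.apply([0,1,0]).round(3),R.apply([0,0,1]).round(3))
f=grab('wrist');pickle.dump(f,open('f5.pkl','wb'));cv2.imwrite('pics/w10.png',f['image'][:,:,::-1])
T=f['world_to_cam'];print('cam',(-T[:3,:3].T@T[:3,3]).round(0))
print(proj(f,[604.2,46.5,57]),proj(f,[604.2,46.5,0]),proj(f,[591,153,57]))
print([(a,b.tolist()) for a,b in blobs(f,160,300,9000)])
b=pick(604.2,46.5,up=0);plan(b)
E
```

```text
[605.0437166   62.69343741 131.94079871] [-0.31  0.66  1.7   0.82  1.31 -0.82] yaw/tilt [ 0.997  0.077 -0.001] [-0.059  0.76  -0.647]
cam [610.   1. 281.]
[[260.17657152 316.22612866]] [[260.70094407 330.99569701]] [[254.74243664 184.33867604]]
[([137, 0, 142, 20, 2125], [215.3, 7.5]), ([278, 0, 101, 27, 2339], [330.2, 11.7]), ([0, 256, 29, 68, 877], [9.3, 279.0])]
to [602.9  63.3  18.9] rows 2
   [-43.3  -1.5  37.3] [0.001 0.003 0.   ]
```

Emit:
arm_command(
  deltas=[
    {"hand":82,"tx":-29,"ty":-1,"tz":25,"wx":0,"wy":0,"wz":0},
    {"hand":82,"tx":-29,"ty":-1,"tz":25,"wx":0,"wy":0,"wz":0},
    {"hand":82,"tx":-28,"ty":0,"tz":24,"wx":0,"wy":0,"wz":0},
    {"hand":82,"tx":0,"ty":0,"tz":0,"wx":0,"wy":0,"wz":0},
    {"hand":82,"tx":0,"ty":0,"tz":0,"wx":0,"wy":0,"wz":0},
  ],
)

```text
clock: 27.6
eef_pos: [604.8, 63.5, 20.9]
tcp_rot: [3.136, -0.868, 1.652]
contact_force: [0.2, -0.1, 0.7]
opening: 0.958
grasp_force: 0.0
```

```bash
python3 - <<'E'
from h import *
p,R=pose();s=r.sense();print(p,s['contact_force'])
f=grab('side');cv2.imwrite('pics/s5.png',cv2.resize(f['image'][110:260,200:350,::-1],(600,600),interpolation=2))
print(proj(f,[604,46,0]),proj(f,[604,46,57]))
E
```

```text
[604.75387837  63.51630814  20.86245687] [ 0.19416749 -0.05638393  0.70087854]
[[289.31419952 180.73615508]] [[289.83873983 166.68709984]]
```

Emit:
arm_command(
  deltas=[
    {"hand":40,"tx":0,"ty":0,"tz":0,"wx":0,"wy":0,"wz":0},
    {"hand":40,"tx":0,"ty":0,"tz":0,"wx":0,"wy":0,"wz":0},
    {"hand":40,"tx":0,"ty":0,"tz":0,"wx":0,"wy":0,"wz":0},
    {"hand":40,"tx":0,"ty":0,"tz":0,"wx":0,"wy":0,"wz":0},
    {"hand":40,"tx":0,"ty":0,"tz":0,"wx":0,"wy":0,"wz":0},
  ],
  squeeze=60,
)

```text
clock: 28.28
eef_pos: [604.1, 63.2, 19.3]
tcp_rot: [3.139, -0.871, 1.648]
contact_force: [-0.4, -2.4, 6.6]
opening: 0.573
grasp_force: 61.4
```

```bash
python3 - <<'E'
from h import *
p,R=pose();s=r.sense();print(s['opening'],s['grasp_force'])
a=plan((p+[0,0,100],R),place(31,up=75),place(31,up=3))
print(a[0])
E
```

```text
0.5734466516566026 61.35137915611267
to [604.1  63.2 119.3] rows 2
   [ 38.2   0.1 -32.2] [0. 0. 0.]
to [440.3  21.4 109.1] rows 9
   [ -2.9 -18.5  -1.8] [ 0.    -0.174 -0.   ]
   [ -3.2 -18.5  -1.2] [ 0.    -0.174 -0.   ]
   [ -3.4 -18.5  -0.7] [ 0.    -0.174 -0.   ]
   [ -3.4 -18.5  -0.1] [ 0.    -0.174 -0.   ]
   [ -3.4 -18.5   0.5] [ 0.    -0.174 -0.   ]
   [ -3.2 -18.5   1.1] [ 0.    -0.174 -0.   ]
   [ -3.  -18.5   1.7] [ 0.    -0.174 -0.   ]
   [ -2.6 -18.5   2.1] [ 0.    -0.174 -0.   ]
   [ -2.2 -18.5   2.6] [ 0.    -0.174 -0.   ]
to [440.3  21.4  37.1] rows 2
   [23.1 -0.  27.6] [0. 0. 0.]
[440.28520444  21.40222141  37.14702225]
```

Emit:
arm_command(
  deltas=[
    {"hand":40,"tx":38,"ty":0,"tz":-32,"wx":0,"wy":0,"wz":0},
    {"hand":40,"tx":38,"ty":0,"tz":-32,"wx":0,"wy":0,"wz":0},
    {"hand":40,"tx":-3,"ty":-18,"tz":-2,"wx":0,"wy":-0.174,"wz":0},
    {"hand":40,"tx":-3,"ty":-19,"tz":-1,"wx":0,"wy":-0.174,"wz":0},
    {"hand":40,"tx":-3,"ty":-18,"tz":-1,"wx":0,"wy":-0.174,"wz":0},
    {"hand":40,"tx":-3,"ty":-19,"tz":0,"wx":0,"wy":-0.174,"wz":0},
    {"hand":40,"tx":-3,"ty":-18,"tz":0,"wx":0,"wy":-0.174,"wz":0},
    {"hand":40,"tx":-3,"ty":-19,"tz":1,"wx":0,"wy":-0.174,"wz":0},
  ],
)

```text
clock: 29.28
eef_pos: [494.3, 36.7, 113.2]
tcp_rot: [3.138, 0.179, 1.645]
contact_force: [-1.5, -0.5, -3.2]
opening: 0.573
grasp_force: 62.1
```

Emit:
arm_command(
  deltas=[
    {"hand":40,"tx":-3,"ty":-18,"tz":2,"wx":0,"wy":-0.174,"wz":0},
    {"hand":40,"tx":-3,"ty":-19,"tz":2,"wx":0,"wy":-0.174,"wz":0},
    {"hand":40,"tx":-2,"ty":-18,"tz":3,"wx":0,"wy":-0.174,"wz":0},
    {"hand":40,"tx":0,"ty":0,"tz":0,"wx":0,"wy":0,"wz":0},
    {"hand":40,"tx":0,"ty":0,"tz":0,"wx":0,"wy":0,"wz":0},
  ],
)

```text
clock: 29.9
eef_pos: [440.7, 23.1, 108.0]
tcp_rot: [-3.141, 0.693, 1.647]
contact_force: [0.1, 0.0, -0.8]
opening: 0.569
grasp_force: 62.1
```

```bash
python3 - <<'E'
from h import *
p,R=pose();s=r.sense();print(p,s['qpos'].round(2),s['opening'],s['grasp_force'],R.apply([0,1,0]).round(3),R.apply([0,0,1]).round(3))
f=grab('wrist');cv2.imwrite('pics/w11.png',f['image'][:,:,::-1]);plan(place(31,up=3))
im=f['image'];g=im.min(2)
# held roll in view: face edges
print([(a,b.tolist()) for a,b in blobs(f,150,800,40000)])
E
```

```text
[440.66126922  23.12945652 108.02919608] [ 0.51  0.45  2.07 -0.71  1.09  0.93] 0.569210562965165 62.1379029750824 [ 0.997  0.076 -0.   ] [ 0.049 -0.637 -0.769]
to [440.3  21.4  37.1] rows 2
   [22.3 -0.4 27.8] [-0.001 -0.003 -0.002]
[([0, 0, 235, 267, 35305], [135.0, 109.3]), ([0, 121, 120, 144, 11472], [45.7, 207.3]), ([0, 282, 99, 21, 1162], [32.7, 291.0]), ([204, 286, 121, 63, 2295], [264.3, 326.5])]
```

Emit:
arm_command(
  deltas=[
    {"hand":40,"tx":15,"ty":0,"tz":18,"wx":0,"wy":0,"wz":0},
    {"hand":40,"tx":15,"ty":0,"tz":19,"wx":0,"wy":0,"wz":0},
    {"hand":40,"tx":14,"ty":0,"tz":18,"wx":0,"wy":0,"wz":0},
    {"hand":40,"tx":0,"ty":0,"tz":0,"wx":0,"wy":0,"wz":0},
    {"hand":40,"tx":0,"ty":0,"tz":0,"wx":0,"wy":0,"wz":0},
  ],
)

```text
clock: 30.58
eef_pos: [440.9, 20.9, 38.5]
tcp_rot: [3.14, 0.695, 1.644]
contact_force: [0.2, 0.3, -0.7]
opening: 0.572
grasp_force: 62.2
```

Emit:
arm_command(
  deltas=[
    {"hand":40,"tx":0.6,"ty":0,"tz":0.8,"wx":0,"wy":0,"wz":0},
    {"hand":40,"tx":0,"ty":0,"tz":0,"wx":0,"wy":0,"wz":0},
  ],
)

```text
clock: 30.82
eef_pos: [440.6, 21.3, 37.2]
tcp_rot: [3.14, 0.695, 1.646]
contact_force: [-0.5, -0.3, -0.7]
opening: 0.567
grasp_force: 62.2
```

Emit:
arm_command(
  deltas=[
    {"hand":40,"tx":0.6,"ty":0,"tz":0.8,"wx":0,"wy":0,"wz":0},
    {"hand":40,"tx":0,"ty":0,"tz":0,"wx":0,"wy":0,"wz":0},
  ],
)

```text
clock: 31.08
eef_pos: [440.2, 21.2, 35.6]
tcp_rot: [3.142, 0.696, 1.647]
contact_force: [0.8, -0.2, -1.2]
opening: 0.572
grasp_force: 62.2
```

Emit:
arm_command(
  deltas=[
    {"hand":40,"tx":0.6,"ty":0,"tz":0.8,"wx":0,"wy":0,"wz":0},
    {"hand":40,"tx":0,"ty":0,"tz":0,"wx":0,"wy":0,"wz":0},
  ],
)

```text
clock: 31.32
eef_pos: [440.3, 21.1, 34.8]
tcp_rot: [3.141, 0.696, 1.647]
contact_force: [-0.9, 1.3, 3.3]
opening: 0.571
grasp_force: 62.9
```

Emit:
arm_command(
  deltas=[
    {"hand":40,"tx":0.5,"ty":0,"tz":0.6,"wx":0,"wy":0,"wz":0},
    {"hand":40,"tx":0,"ty":0,"tz":0,"wx":0,"wy":0,"wz":0},
  ],
)

```text
clock: 31.58
eef_pos: [440.4, 21.1, 34.7]
tcp_rot: [3.141, 0.697, 1.646]
contact_force: [-3.6, 5.1, 13.1]
opening: 0.57
grasp_force: 63.9
```

```bash
python3 - <<'E'
from h import *
s=r.sense();print(s['eef_pos'],s['contact_force'],s['grasp_force'])
f=grab('side');im=f['image'];cv2.imwrite('pics/s6.png',im[:,:,::-1])
for z in(74,):
  for y in np.arange(-20,100,4.):
    u,v=proj(f,[448.4-.0785*(y+82),y,z])[0];print(int(y),im[int(round(v)),int(round(u)),0],end=' ')
E
```

```text
[440.36455127  21.13374641  34.7114801 ] [-3.61597414  5.08857532 13.12753234] 63.94310474395752
-20 211 -16 211 -12 209 -8 209 -4 192 0 145 4 164 8 212 12 211 16 209 20 211 24 212 28 212 32 210 36 210 40 210 44 211 48 205 52 204 56 204 60 194 64 130 68 100 72 100 76 100 80 100 84 99 88 91 92 91 96 63
```

The roll is resting in the trough, showing 13 N of contact and covering y 6 to 62. I'll release and back out.

Emit:
arm_command(
  deltas=[
    {"hand":80,"tx":-0.6,"ty":0,"tz":-0.8,"wx":0,"wy":0,"wz":0},
    {"hand":80,"tx":0,"ty":0,"tz":0,"wx":0,"wy":0,"wz":0},
    {"hand":80,"tx":0,"ty":0,"tz":0,"wx":0,"wy":0,"wz":0},
    {"hand":80,"tx":0,"ty":0,"tz":0,"wx":0,"wy":0,"wz":0},
    {"hand":80,"tx":0,"ty":0,"tz":-30,"wx":0,"wy":0,"wz":0},
    {"hand":80,"tx":0,"ty":0,"tz":-50,"wx":0,"wy":0,"wz":0},
    {"hand":80,"tx":0,"ty":0,"tz":-50,"wx":0,"wy":0,"wz":0},
    {"hand":80,"tx":0,"ty":0,"tz":0,"wx":0,"wy":0,"wz":0},
  ],
)

```text
clock: 32.62
eef_pos: [435.6, 106.9, 136.6]
tcp_rot: [3.135, 0.693, 1.645]
contact_force: [0.4, 0.2, -1.2]
opening: 0.939
grasp_force: 0.0
```

```bash
python3 - <<'E'
from h import *
print(pose()[0])
plan(([540,80,250],down(YAW)))
f=grab('side');im=f['image']
for y in np.arange(-20,100,4.):
    u,v=proj(f,[448.4-.0785*(y+82),y,74])[0];print(int(y),im[int(round(v)),int(round(u)),0],end=' ')
E
```

```text
[435.61347696 106.91410928 136.55007292]
to [540.  80. 250.] rows 4
   [-24.8  25.6 -16.1] [ 0.001  0.173 -0.001]
   [-21.6  25.6 -20.2] [ 0.001  0.173 -0.001]
   [-17.8  25.6 -23.7] [ 0.001  0.173 -0.001]
   [-13.5  25.5 -26.4] [ 0.001  0.173 -0.001]
-20 211 -16 211 -12 209 -8 209 -4 193 0 146 4 159 8 210 12 211 16 209 20 210 24 212 28 212 32 210 36 210 40 210 44 211 48 207 52 205 56 205 60 193 64 132 68 101 72 101 76 101 80 100 84 100 88 100 92 100 96 99
```

Emit:
arm_command(
  deltas=[
    {"hand":80,"tx":-25,"ty":26,"tz":-16,"wx":0,"wy":0.173,"wz":0},
    {"hand":80,"tx":-22,"ty":25,"tz":-20,"wx":0,"wy":0.173,"wz":0},
    {"hand":80,"tx":-18,"ty":26,"tz":-24,"wx":0,"wy":0.173,"wz":0},
    {"hand":80,"tx":-13,"ty":25,"tz":-26,"wx":0,"wy":0.173,"wz":0},
    {"hand":80,"tx":0,"ty":0,"tz":0,"wx":0,"wy":0,"wz":0},
    {"hand":80,"tx":0,"ty":0,"tz":0,"wx":0,"wy":0,"wz":0},
  ],
)

```text
clock: 33.42
eef_pos: [536.7, 76.0, 245.8]
tcp_rot: [-3.138, 0.006, 1.644]
contact_force: [-0.4, -0.2, -0.1]
opening: 0.935
grasp_force: 0.0
```

```bash
python3 - <<'E'
from h import *
import pickle
f=grab('wrist');im=f['image'];pickle.dump(f,open('f6.pkl','wb'));cv2.imwrite('pics/w12.png',im[:,:,::-1]);print(pose()[0])
print(proj(f,[591,153,57]))
g=cv2.GaussianBlur(cv2.cvtColor(im,cv2.COLOR_RGB2GRAY),(5,5),1)
c=cv2.HoughCircles(g,cv2.HOUGH_GRADIENT,1,30,param1=90,param2=20,minRadius=18,maxRadius=32)
for q in c[0]: print(q.round(1),onz(f,q[0],q[1],57).round(1),im[int(q[1]),int(q[0])])
m=cv2.inRange(g,0,70);n,l,s,cc=cv2.connectedComponentsWithStats(m)
print([(s[i].tolist(),onz(f,*cc[i],57).round(1).tolist()) for i in range(1,n) if 60<s[i,4]<600])
print(r.sense()['clock'])
E
```

```text
[536.40566164  76.91543245 245.59870292]
[[323.52329286  95.46177478]]
[324.5  93.5  25.2] [591.7 154.9  57. ] [86 85 84]
[]
33.475
```

Fresh roll B stands at (591.5,154.5), and I'll pick it the same way.

```bash
python3 - <<'E'
from h import *
a=pick(591.5,154.5,up=110);b=pick(591.5,154.5);plan(a,(b[0],b[1],40))
E
```

```text
to [590.2 171.3 128.9] rows 5
   [18.2 12.2 23.2] [-0.001  0.176 -0.001]
   [13.8 12.3 26. ] [-0.001  0.176 -0.001]
   [ 9.  12.2 28. ] [-0.001  0.176 -0.001]
   [ 4.  12.2 29.2] [-0.001  0.176 -0.001]
   [-1.2 12.2 29.4] [-0.001  0.176 -0.001]
to [590.2 171.3  18.9] rows 3
   [-28.1  -0.   23.6] [0. 0. 0.]
```

Emit:
arm_command(
  deltas=[
    {"hand":82,"tx":18,"ty":12,"tz":23,"wx":0,"wy":0.176,"wz":0},
    {"hand":82,"tx":14,"ty":12,"tz":26,"wx":0,"wy":0.176,"wz":0},
    {"hand":82,"tx":9,"ty":13,"tz":28,"wx":0,"wy":0.176,"wz":0},
    {"hand":82,"tx":4,"ty":12,"tz":29,"wx":0,"wy":0.176,"wz":0},
    {"hand":82,"tx":-1,"ty":12,"tz":29,"wx":0,"wy":0.176,"wz":0},
    {"hand":82,"tx":0,"ty":0,"tz":0,"wx":0,"wy":0,"wz":0},
    {"hand":82,"tx":0,"ty":0,"tz":0,"wx":0,"wy":0,"wz":0},
  ],
)

```text
clock: 34.35
eef_pos: [591.1, 172.6, 132.3]
tcp_rot: [-3.138, -0.873, 1.647]
contact_force: [-0.3, -0.2, 0.1]
opening: 0.96
grasp_force: 0.0
```

```bash
python3 - <<'E'
from h import *
p,R=pose();print(p,r.sense()['qpos'].round(2),R.apply([0,0,1]).round(3))
f=grab('side');im=f['image']
u,v=proj(f,[591.5,154.5,57])[0];w=f['image'][int(v)-25:int(v)+30,int(u)-30:int(u)+30]
# circle of standing roll's top in side view
g=cv2.cvtColor(im,cv2.COLOR_RGB2GRAY);print((u,v),[(s,c.tolist()) for s,c in blobs(f,185,40,700) if abs(c[0]-u)<40 and abs(c[1]-v)<40])
b=pick(591.5,154.5);plan((b[0],b[1],40))
E
```

```text
[591.05478957 172.58714399 132.28661629] [-0.15  0.62  1.79  0.93  1.2  -0.79] [-0.061  0.764 -0.643]
(np.float64(279.0548149700402), np.float64(147.09341437631636)) []
to [590.2 171.3  18.9] rows 3
   [-29.6  -0.6  24.3] [ 0. -0.  0.]
```

Emit:
arm_command(
  deltas=[
    {"hand":82,"tx":-30,"ty":-1,"tz":24,"wx":0,"wy":0,"wz":0},
    {"hand":82,"tx":-29,"ty":0,"tz":24,"wx":0,"wy":0,"wz":0},
    {"hand":82,"tx":-29,"ty":0,"tz":25,"wx":0,"wy":0,"wz":0},
    {"hand":82,"tx":0,"ty":0,"tz":0,"wx":0,"wy":0,"wz":0},
    {"hand":82,"tx":0,"ty":0,"tz":0,"wx":0,"wy":0,"wz":0},
  ],
)

```text
clock: 35.02
eef_pos: [592.4, 171.7, 20.8]
tcp_rot: [3.137, -0.875, 1.652]
contact_force: [-0.3, -0.2, -0.1]
opening: 0.964
grasp_force: 0.0
```

Emit:
arm_command(
  deltas=[
    {"hand":40,"tx":0,"ty":0,"tz":0,"wx":0,"wy":0,"wz":0},
    {"hand":40,"tx":0,"ty":0,"tz":0,"wx":0,"wy":0,"wz":0},
    {"hand":40,"tx":0,"ty":0,"tz":0,"wx":0,"wy":0,"wz":0},
    {"hand":40,"tx":0,"ty":0,"tz":0,"wx":0,"wy":0,"wz":0},
    {"hand":40,"tx":0,"ty":0,"tz":0,"wx":0,"wy":0,"wz":0},
  ],
  squeeze=60,
)

```text
clock: 35.65
eef_pos: [592.0, 171.2, 19.8]
tcp_rot: [3.139, -0.877, 1.649]
contact_force: [-1.4, -3.7, 7.9]
opening: 0.571
grasp_force: 60.9
```

```bash
python3 - <<'E'
from h import *
p,R=pose();s=r.sense();print(p,s['opening'],s['grasp_force'],s['contact_force'])
a=plan((p+[0,0,100],R),place(96,up=75),place(96,up=3))
E
```

```text
[592.02584209 171.15158311  19.79218154] 0.5712877207144359 60.93540072441101 [-1.36495788 -3.74494415  7.87885734]
to [592.  171.2 119.8] rows 2
   [ 38.4   0.1 -32. ] [0. 0. 0.]
to [435.2  86.4 109.1] rows 9
   [ -6.  -18.1  -5.5] [ 0.    -0.175 -0.   ]
   [ -6.9 -18.1  -4.3] [ 0.    -0.175 -0.   ]
   [ -7.5 -18.1  -3.1] [ 0.    -0.175 -0.   ]
   [ -8.  -18.1  -1.7] [ 0.    -0.175 -0.   ]
   [ -8.1 -18.1  -0.3] [ 0.    -0.175 -0.   ]
   [ -8.  -18.1   1.1] [ 0.    -0.175 -0.   ]
   [ -7.7 -18.1   2.5] [ 0.    -0.175 -0.   ]
   [ -7.1 -18.1   3.8] [ 0.    -0.175 -0.   ]
   [ -6.4 -18.1   5. ] [ 0.    -0.175 -0.   ]
to [435.2  86.4  37.1] rows 2
   [23.1 -0.  27.6] [0. 0. 0.]
```

Emit:
arm_command(
  deltas=[
    {"hand":40,"tx":38,"ty":0,"tz":-32,"wx":0,"wy":0,"wz":0},
    {"hand":40,"tx":38,"ty":0,"tz":-32,"wx":0,"wy":0,"wz":0},
    {"hand":40,"tx":-6,"ty":-18,"tz":-6,"wx":0,"wy":-0.175,"wz":0},
    {"hand":40,"tx":-7,"ty":-18,"tz":-4,"wx":0,"wy":-0.175,"wz":0},
    {"hand":40,"tx":-8,"ty":-18,"tz":-3,"wx":0,"wy":-0.175,"wz":0},
    {"hand":40,"tx":-8,"ty":-18,"tz":-2,"wx":0,"wy":-0.175,"wz":0},
    {"hand":40,"tx":-8,"ty":-18,"tz":0,"wx":0,"wy":-0.175,"wz":0},
    {"hand":40,"tx":-8,"ty":-18,"tz":1,"wx":0,"wy":-0.175,"wz":0},
  ],
)

```text
clock: 36.65
eef_pos: [487.6, 113.4, 111.9]
tcp_rot: [3.138, 0.179, 1.645]
contact_force: [-1.4, 0.1, -1.8]
opening: 0.568
grasp_force: 62.1
```

Emit:
arm_command(
  deltas=[
    {"hand":40,"tx":-8,"ty":-18,"tz":2,"wx":0,"wy":-0.175,"wz":0},
    {"hand":40,"tx":-7,"ty":-18,"tz":4,"wx":0,"wy":-0.175,"wz":0},
    {"hand":40,"tx":-6,"ty":-18,"tz":5,"wx":0,"wy":-0.175,"wz":0},
    {"hand":40,"tx":0,"ty":0,"tz":0,"wx":0,"wy":0,"wz":0},
    {"hand":40,"tx":0,"ty":0,"tz":0,"wx":0,"wy":0,"wz":0},
  ],
)

```text
clock: 37.28
eef_pos: [435.8, 86.4, 107.3]
tcp_rot: [3.141, 0.696, 1.647]
contact_force: [0.6, -0.2, -1.6]
opening: 0.57
grasp_force: 62.1
```

```bash
python3 - <<'E'
from h import *
p,R=pose();s=r.sense();print(p,s['opening'],s['grasp_force'],R.apply([0,1,0]).round(3),R.apply([0,0,1]).round(3))
a=plan((*place(96,up=3),40))
E
```

```text
[435.82526765  86.38497705 107.25794306] 0.5700616109053166 62.1259331703186 [0.997 0.076 0.   ] [ 0.049 -0.639 -0.768]
to [435.2  86.4  37.1] rows 2
   [22.5 -0.3 26.9] [-0.001 -0.001 -0.001]
```

Emit:
arm_command(
  deltas=[
    {"hand":40,"tx":15,"ty":-1,"tz":18,"wx":0,"wy":0,"wz":0},
    {"hand":40,"tx":15,"ty":0,"tz":18,"wx":0,"wy":0,"wz":0},
    {"hand":40,"tx":10,"ty":0,"tz":12,"wx":0,"wy":0,"wz":0},
    {"hand":40,"tx":5,"ty":0,"tz":6,"wx":0,"wy":0,"wz":0},
    {"hand":40,"tx":0.6,"ty":0,"tz":0.8,"wx":0,"wy":0,"wz":0},
    {"hand":40,"tx":0,"ty":0,"tz":0,"wx":0,"wy":0,"wz":0},
    {"hand":40,"tx":0,"ty":0,"tz":0,"wx":0,"wy":0,"wz":0},
  ],
)

```text
clock: 38.15
eef_pos: [434.6, 85.7, 36.3]
tcp_rot: [3.141, 0.699, 1.646]
contact_force: [0.6, -0.1, 0.1]
opening: 0.568
grasp_force: 62.1
```

Emit:
arm_command(
  deltas=[
    {"hand":40,"tx":0.6,"ty":0,"tz":0.8,"wx":0,"wy":0,"wz":0},
    {"hand":40,"tx":0,"ty":0,"tz":0,"wx":0,"wy":0,"wz":0},
  ],
)

```text
clock: 38.4
eef_pos: [435.1, 85.7, 35.8]
tcp_rot: [3.14, 0.7, 1.646]
contact_force: [2.4, 0.2, 7.4]
opening: 0.573
grasp_force: 63.1
```

Contact made, so I'll release and back out.

Emit:
arm_command(
  deltas=[
    {"hand":80,"tx":0,"ty":0,"tz":0,"wx":0,"wy":0,"wz":0},
    {"hand":80,"tx":0,"ty":0,"tz":0,"wx":0,"wy":0,"wz":0},
    {"hand":80,"tx":0,"ty":0,"tz":0,"wx":0,"wy":0,"wz":0},
    {"hand":80,"tx":0,"ty":0,"tz":0,"wx":0,"wy":0,"wz":0},
    {"hand":80,"tx":0,"ty":0,"tz":-30,"wx":0,"wy":0,"wz":0},
    {"hand":80,"tx":0,"ty":0,"tz":-50,"wx":0,"wy":0,"wz":0},
    {"hand":80,"tx":0,"ty":0,"tz":-50,"wx":0,"wy":0,"wz":0},
    {"hand":80,"tx":0,"ty":0,"tz":0,"wx":0,"wy":0,"wz":0},
  ],
)

```text
clock: 39.4
eef_pos: [429.5, 171.8, 136.4]
tcp_rot: [3.136, 0.695, 1.645]
contact_force: [0.7, -0.3, -0.3]
opening: 0.938
grasp_force: 0.0
```

```bash
python3 - <<'E'
from h import *
f=grab('side');im=f['image']
for y in np.arange(-120,140,4.):
    u,v=proj(f,[448.4-.0785*(y+82),y,74])[0];print(int(y),im[int(round(v)),int(round(u)),0],end=' ')
print()
p,R=pose();print(p)
a=plan(([427.5,165,150],down(YAW)));a=plan(([427.5,165,42],a[1],50),start=a)
E
```

```text
-120 117 -116 159 -112 206 -108 205 -104 209 -100 210 -96 209 -92 209 -88 211 -84 212 -80 208 -76 209 -72 212 -68 209 -64 208 -60 200 -56 195 -52 206 -48 208 -44 211 -40 207 -36 207 -32 209 -28 212 -24 209 -20 210 -16 211 -12 208 -8 208 -4 194 0 147 4 160 8 210 12 211 16 208 20 210 24 211 28 211 32 211 36 210 40 210 44 211 48 207 52 205 56 205 60 195 64 142 68 164 72 212 76 212 80 210 84 211 88 210 92 210 96 209 100 210 104 210 108 210 112 206 116 203 120 201 124 201 128 131 132 94 136 94 
[428.51628916 169.97414272 135.00850605]
to [427.5 165.  150. ] rows 4
   [-3.3 -0.3 -2.1] [ 0.     0.174 -0.   ]
   [-2.9 -0.3 -2.6] [ 0.     0.174 -0.   ]
   [-2.4 -0.3 -3.1] [ 0.     0.174 -0.   ]
   [-1.9 -0.3 -3.5] [ 0.     0.174 -0.   ]
to [427.5 165.   42. ] rows 3
   [ 0. -0. 36.] [0. 0. 0.]
```

All four rolls lie in the trough, with gaps of about 6 mm. I'll close them up with a gentle push.

Emit:
arm_command(
  deltas=[
    {"hand":0,"tx":-3,"ty":0,"tz":-2,"wx":0,"wy":0.174,"wz":0},
    {"hand":0,"tx":-3,"ty":0,"tz":-3,"wx":0,"wy":0.174,"wz":0},
    {"hand":0,"tx":-2,"ty":-1,"tz":-3,"wx":0,"wy":0.174,"wz":0},
    {"hand":0,"tx":-2,"ty":0,"tz":-4,"wx":0,"wy":0.174,"wz":0},
    {"hand":0,"tx":0,"ty":0,"tz":36,"wx":0,"wy":0,"wz":0},
    {"hand":0,"tx":0,"ty":0,"tz":36,"wx":0,"wy":0,"wz":0},
    {"hand":0,"tx":0,"ty":0,"tz":34,"wx":0,"wy":0,"wz":0},
    {"hand":0,"tx":0,"ty":0,"tz":0,"wx":0,"wy":0,"wz":0},
  ],
)

```text
clock: 40.45
eef_pos: [424.3, 162.4, 41.0]
tcp_rot: [-3.135, 0.005, 1.646]
contact_force: [0.2, 0.1, -0.3]
opening: 0.0
grasp_force: 0.0
```

Emit:
arm_command(
  deltas=[
    {"hand":0,"tx":-10,"ty":0,"tz":0,"wx":0,"wy":0,"wz":0},
    {"hand":0,"tx":-10,"ty":0,"tz":0,"wx":0,"wy":0,"wz":0},
    {"hand":0,"tx":-8,"ty":0,"tz":0,"wx":0,"wy":0,"wz":0},
    {"hand":0,"tx":-6,"ty":0,"tz":0,"wx":0,"wy":0,"wz":0},
    {"hand":0,"tx":-4,"ty":0,"tz":0,"wx":0,"wy":0,"wz":0},
    {"hand":0,"tx":0,"ty":0,"tz":0,"wx":0,"wy":0,"wz":0},
  ],
)

```text
clock: 41.2
eef_pos: [430.8, 126.3, 44.2]
tcp_rot: [3.14, 0.003, 1.646]
contact_force: [-0.1, 0.6, 0.8]
opening: 0.001
grasp_force: 0.6
```

Emit:
arm_command(
  deltas=[
    {"hand":0,"tx":-2,"ty":0,"tz":0,"wx":0,"wy":0,"wz":0},
    {"hand":0,"tx":-1,"ty":0,"tz":0,"wx":0,"wy":0,"wz":0},
    {"hand":0,"tx":0,"ty":0,"tz":0,"wx":0,"wy":0,"wz":0},
  ],
)

```text
clock: 41.58
eef_pos: [431.0, 123.9, 44.2]
tcp_rot: [3.14, 0.002, 1.647]
contact_force: [-0.2, 4.4, 5.7]
opening: 0.001
grasp_force: 2.7
```

Emit:
arm_command(
  deltas=[
    {"hand":0,"tx":-1,"ty":0,"tz":0,"wx":0,"wy":0,"wz":0},
    {"hand":0,"tx":0,"ty":0,"tz":0,"wx":0,"wy":0,"wz":0},
  ],
)

```text
clock: 41.82
eef_pos: [431.0, 123.0, 44.2]
tcp_rot: [3.141, 0.002, 1.647]
contact_force: [-1.2, 5.0, 5.5]
opening: 0.002
grasp_force: 3.0
```

Emit:
arm_command(
  deltas=[
    {"hand":0,"tx":-1,"ty":0,"tz":0,"wx":0,"wy":0,"wz":0},
    {"hand":0,"tx":0,"ty":0,"tz":0,"wx":0,"wy":0,"wz":0},
  ],
)

```text
clock: 42.08
eef_pos: [431.1, 122.0, 44.2]
tcp_rot: [3.141, 0.002, 1.647]
contact_force: [-0.8, 6.4, 5.1]
opening: 0.0
grasp_force: 3.0
```

```bash
python3 - <<'E'
from h import *
f=grab('side');im=f['image'];s=r.sense();print(s['contact_force'],s['joint_efforts'].round(1))
for z in(74,):
  for y in np.arange(-8,140,3.):
    u,v=proj(f,[448.4-.0785*(y+82),y,z])[0];print(int(y),im[int(round(v)),int(round(u)),0],end=' ')
E
```

```text
[-1.56959007  5.4102301   5.16765761] [ -2.7 -44.7 -17.5  -1.1   0.2  -0. ]
-8 209 -5 192 -2 170 1 170 4 211 7 211 10 211 13 213 16 210 19 211 22 212 25 212 28 213 31 209 34 209 37 210 40 210 43 210 46 208 49 203 52 206 55 206 58 211 61 211 64 210 67 210 70 210 73 213 76 213 79 211 82 211 85 211 88 211 91 211 94 212 97 207 100 208 103 208 106 206 109 192 112 173 115 102 118 102 121 67 124 67 127 65 130 80 133 60 136 60 139 60
```

Emit:
arm_command(
  deltas=[
    {"hand":0,"tx":1,"ty":0,"tz":0,"wx":0,"wy":0,"wz":0},
    {"hand":0,"tx":20,"ty":0,"tz":0,"wx":0,"wy":0,"wz":0},
    {"hand":0,"tx":0,"ty":0,"tz":0,"wx":0,"wy":0,"wz":0},
    {"hand":0,"tx":0,"ty":0,"tz":0,"wx":0,"wy":0,"wz":0},
  ],
)

```text
clock: 42.62
eef_pos: [428.7, 141.9, 43.6]
tcp_rot: [-3.141, 0.003, 1.647]
contact_force: [1.1, -0.1, 0.2]
opening: 0.002
grasp_force: 0.0
```

Emit:
arm_command(
  deltas=[
    {"hand":0,"tx":0,"ty":0,"tz":-50,"wx":0,"wy":0,"wz":0},
    {"hand":0,"tx":0,"ty":0,"tz":-55,"wx":0,"wy":0,"wz":0},
    {"hand":0,"tx":20,"ty":-20,"tz":-50,"wx":0,"wy":0,"wz":0},
    {"hand":0,"tx":40,"ty":-20,"tz":-30,"wx":0,"wy":0,"wz":0},
    {"hand":0,"tx":50,"ty":-20,"tz":0,"wx":0,"wy":0,"wz":0},
    {"hand":0,"tx":0,"ty":0,"tz":0,"wx":0,"wy":0,"wz":0},
    {"hand":0,"tx":0,"ty":0,"tz":0,"wx":0,"wy":0,"wz":0},
  ],
)

```text
clock: 43.5
eef_pos: [360.6, 247.4, 228.2]
tcp_rot: [-3.141, 0.004, 1.648]
contact_force: [0.1, -0.6, 0.8]
opening: 0.003
grasp_force: 0.0
```

```bash
python3 - <<'E'
from h import *
f=grab('side');t=grab('top');a=f['image'][120:320,190:350,::-1];b=t['image'][135:260,160:410,::-1]
o=np.zeros((600,800,3),np.uint8);o[:500,:400]=cv2.resize(a,(400,500),interpolation=2);o[:200,400:]=cv2.resize(b,(400,200),interpolation=2)
w=grab('wrist')['image'][:,:,::-1];o[220:520,400:]=cv2.resize(w,(400,300));cv2.imwrite('pics/final.png',o);print(pose()[0])
E
```

```text
[361.14942358 246.91911355 228.12450978]
```

View pics/final.png

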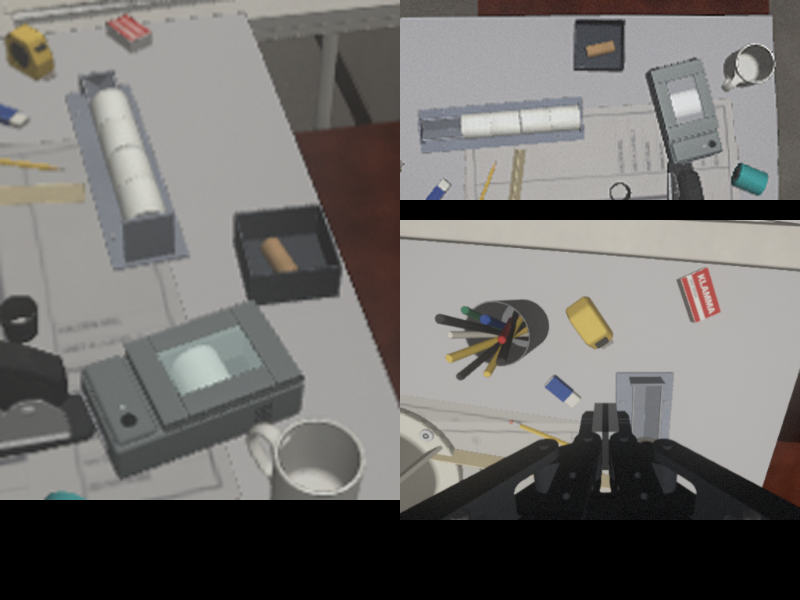

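The final views show four rolls end to end against the stop, from (143,235) to (108,95). The lid is shut over the seated roll at (200,365), the core is in the bin at (277,254), and the bystanders are where they were. Handing in.

```bash
python3 -c "
from rig import r
print(r.sign_off())"
```

```text
the job is handed in; nothing more can be done
None
```

The job is done and handed in: the core is in the bin, the oldest roll is in the printer with its lid shut, the two older rolls are against the stop, and both fresh rolls lie behind them (about a 2 mm gap remains).

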